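# Put the polishing compounds, wax and dapping block away in their trays

## Task

Sort the four things on the bench into the trays lined in their colours: the steel dapping block into the grey tray, the green wax into the green, the red polishing bar into the red and the brown polishing bar into the brown, each standing upright as it stands now, flat on the liner, inside the walls. So that no grit is carried over, put the clean things (steel block and wax, in either order) away first, then the red bar, and the coarse brown bar last. Set each down rather than dropping it, and leave the spirit lamp and the thread spool alone.

Things in the scene. Friction and masses are not known exactly. Their poses are not given: they have to be found in the camera images.
- red_bar_center (a point): dark red bar of polishing compound with a white paper wrap on one end, 108 mm long, 35 mm wide, 32 mm high, 0.16 kg (not the one on the ledge at the back). Narrows a little upwards. Point at its centre; x along its length, y across, z up. It leans lengthwise by about 0.05 rad, its wrapped end being thicker; the point lies about 15 mm above the surface it stands on.
- brown_bar_center (a point): light brown bar of polishing compound with a white paper wrap on one end, 102 mm long, 40 mm wide, 33 mm high, 0.16 kg. Narrows a little upwards. Point at its centre; x along its length, y across, z up. It leans lengthwise by about 0.03 rad, its wrapped end being thicker; the point lies about 15 mm above the surface it stands on.
- green_wax_center (a point): plain dark green block of hard carving wax, 37 mm (x) by 53 mm (y) by 24 mm high (z), 0.045 kg. Point at its centre, 12 mm above the surface it stands on.
- steel_block_center (a point): dark grey steel dapping block, a cube with round hollows in its faces, 46 x 46 x 47 mm high, 0.68 kg. Point at its centre, 23.5 mm above the surface it stands on; z up, x and y square to its sides.
- tray_red: shallow open wooden tray with a red liner and a small red name plate on its front wall; 140 x 100 mm outside, 12 mm high, walls 4 mm, inside 132 x 92 mm, liner surface 6 mm above the bench; fixed to the bench. Origin at the centre of its underside; x along its long side (away from the robot, turned up to 0.1 rad), z up.
- tray_brown: shallow open wooden tray with a brown liner and a small brown name plate on its front wall; 140 x 100 mm outside, 12 mm high, walls 4 mm, inside 132 x 92 mm, liner surface 6 mm above the bench; fixed to the bench. Origin at the centre of its underside; x along its long side (away from the robot, turned up to 0.1 rad), z up.
- tray_green: shallow open wooden tray with a dark green liner and a small dark green name plate on its front wall; 140 x 100 mm outside, 12 mm high, walls 4 mm, inside 132 x 92 mm, liner surface 6 mm above the bench; fixed to the bench. Origin at the centre of its underside; x along its long side (away from the robot, turned up to 0.1 rad), z up.
- tray_grey: shallow open wooden tray with a grey liner and a small grey name plate on its front wall; 140 x 100 mm outside, 12 mm high, walls 4 mm, inside 132 x 92 mm, liner surface 6 mm above the bench; fixed to the bench. Origin at the centre of its underside; x along its long side (away from the robot, turned up to 0.1 rad), z up.
- lamp_center (a point): bystander, leave alone: clear glass spirit lamp with a black cap, 66 mm across, 63 mm high, loose. Point at its centre, 31 mm above the bench. Keep the arm clear of the big grey hood of the bench lamp to the right behind it: it hangs 0.19 m above the bench, further out than x = 0.63 m and to the right of y = -0.25 m.
- spool_center (a point): bystander, leave alone: small wooden spool of copper-coloured thread, 24 mm across, 30 mm high, standing loose. Point at its centre, 15 mm above the bench.
There are look-alikes about, which are no part of the job. Leave any orange or purple look-alike of the part that bears steel_block_center alone.

How it is judged:
By the outcome, as a careful person would: the job done as asked, in the order asked, and still so for the second after the job is handed in, with the robot touching nothing.
It also fails if it takes over 122 s, if anything falls off the work surface, if the arm or the gripper's body presses on something with over 40 N, if the wrist force passes 120 N, or if a joint passes its speed limit or range.

## Robot

A 6-joint arm with a two-finger parallel gripper is mounted at the origin on a cart in front of the work surface, level with it; the furniture and walls round the work are solid. World frame = base frame: x ahead of the robot, y to its left, z up, the work surface at z = 0. Lengths are in m, angles in rad, forces in N, time in s.
With the tool pointing down it reaches from about 0.35 to 0.975 m from the base axis. Payload 4.9 kg.
Tool frame: the origin (TCP) lies at the very end of the fingers, on their centre line; the grasp point (between the pads) lies 19 mm behind it; z points along the fingers, x is the direction in which the jaws open and shut, and the axes are right-handed (so a half turn about z gives the same grasp; the last joint's range is limited). The gripper opens to 85 mm and grips with 20 to 120 N. Pads are 22 mm wide; open, the fingers measure 114 mm over their backs; the gripper's body (76 mm by 85 mm) begins 54 mm behind the grasp point. The pads swing forward as they close: fully open they stand 13 mm farther back than shut.
Start: joints at [-1.364, 0.053, 1.613, -0, 1.476, -0.119], TCP at [0.2, -0.592, 0.231] pointing down, gripper open.
Joint ranges: [-3.01, 3.01], [-1.01, 2.22], [0.06, 2.58], [-1.02, 4.17], [0.09, 2.62], [-3.14, 3.14]. Speed limits (rad/s): [2.57, 2.57, 3.14, 3.14, 3.14, 3.14].

## Interface

Orientations are given as a rotation vector (axis times angle).
In Python, from station import ctrl, get_image, calibration, job gives the robot as it stands.
- The arm moves only by the tool jog_arm, never from a script. Its argument "deltas" is a list of rows, each a list of 3 entries, a list of its own where there are three numbers: the turn, a rotation vector about the tool's x, y, z in degrees, then the shift along the tool's x, y, z in m, then the finger opening in m, from 0 to 0.0854. In form: [[[ax, ay, az], [tx, ty, tz], gripper], ...]. A call has 1 to 12 rows; each row is the pose to reach, as a shift and turn from the pose commanded when the call began, along the tool's axes at that moment; what a row does not reach only later rows make up. A row lasts 1/12 s, in which the tool goes at most 41.7 mm and 7.16 degrees, less where a joint would pass 70% of its speed; a pose out of reach is approached as far as the arm can. A call with a gripper value outside its range is refused whole. The fingers move at their own pace and stop on an object; "squeeze" is the grip in N (left out, the last holds). Time passes only in rows, so rows that repeat a pose let the fingers close. It gives the time, the measured TCP pose, the force and the opening at its end, in the units of the state.
- ctrl.get_obs(): the state, without advancing time (a new reading comes with each control period).
- get_image(name): name is "side" or "top"; returns the picture (384x512x3 uint8, red, green, blue); there is no depth.
- calibration(name): a dict with "mtx" (3x3 intrinsics, pixels), "origin" and "rotation" of the camera in the world. Camera axes: x right, y up, looking along -z (the intrinsics and any distortion apply to the point x, -y, -z); pixel columns grow to the right and rows downward; lengths in m; the calibration is good to about 2 mm. A picture is of the moment at which its call begins. calibration takes no time and is no camera call.
- job.finish_job(): hands the job in, once; it reports no verdict.
The state is a dict: "t": time; "q": joint angles; "dq": joint speeds; "effort": joint torques, N m; "tool_pos": TCP position; "tool_rot": TCP orientation; "contact_force": force on the tool from outside, world axes, zero at the start; "wrist_torque": the same for the moment, N m; "opening": finger opening in m.
Only numpy, scipy, OpenCV 4.12 (cv2) and the standard library are available. Lean on these libraries where they do the work, as an engineer would, in place of code of your own. Each camera call takes 0.05 s, during which the arm holds its last target.

## Working session

There is one attempt and no reset: what is moved stays moved. The work goes in short steps, Python scripts to look and compute and a tool call to move; the robot and the scene stay as the last step left them, time stands still between calls to the robot, and variables do not carry over. Pictures are saved under pics/ and viewed, and the job is handed in when it is done.

Besides the shell and the picture viewer there is one more tool, called after ">>>" as a command line: name --argument value ..., lists and objects as JSON in quotes. jog_arm: Moves the arm, as the interface text tells. Its arguments: {"type":"object","properties":{"deltas":{"type":"array","items":{"type":"array"}},"squeeze":{"type":"number"}},"required":["deltas"]}

```bash
ls; mkdir -p pics
python3 - <<'E'
from station import ctrl,get_image,calibration
import cv2
print(ctrl.get_obs())
for n in("top","side"):
    c=calibration(n);print(n,c)
    im=get_image(n);cv2.imwrite(f"pics/{n}0.png",im[:,:,::-1])
    cv2.imwrite(f"pics/{n}0b.png",cv2.resize(im[:,:,::-1],(800,600),interpolation=cv2.INTER_CUBIC))
E
```

```text
pics
{'t': 0.0, 'q': array([-1.36398015e+00,  5.33798009e-02,  1.61429452e+00, -5.82793167e-06,
        1.47601761e+00, -1.19010725e-01]), 'dq': array([ 9.03853034e-04, -1.11690427e-03,  7.10608821e-05,  3.36388494e-04,
        1.28699576e-03, -6.38669240e-04]), 'effort': array([ 1.56382477e-03, -3.93680656e+01, -3.70173240e+01, -1.27363428e-04,
        7.14629365e-03, -1.22418694e-06]), 'tool_pos': array([ 0.19992019, -0.59149949,  0.2300485 ]), 'tool_rot': array([-2.55118248e+00,  1.83089780e+00,  2.43686013e-03]), 'contact_force': array([-0.13535611,  0.10831389, -0.5962433 ]), 'wrist_torque': array([-0.00629601,  0.04396836, -0.07693436]), 'opening': 0.0851647096408117}
top {'mtx': array([[382.18848822,   0.        , 251.71021099],
       [  0.        , 382.18848822, 188.38793192],
       [  0.        ,   0.        ,   1.        ]]), 'origin': array([0.3410072 , 0.11854783, 1.39089039]), 'rotation': array([ 0.10769216, -0.11771448, -1.56407338])}
side {'mtx': array([[383.78269297,   0.        , 253.69979157],
       [  0.        , 383.78269297, 191.5526649 ],
       [  0.        ,   0.        ,   1.        ]]), 'origin': array([ 0.68705762, -0.8549577 ,  0.66841607]), 'rotation': array([0.98740398, 0.0634284 , 0.12876801])}
```

View pics/top0b.png

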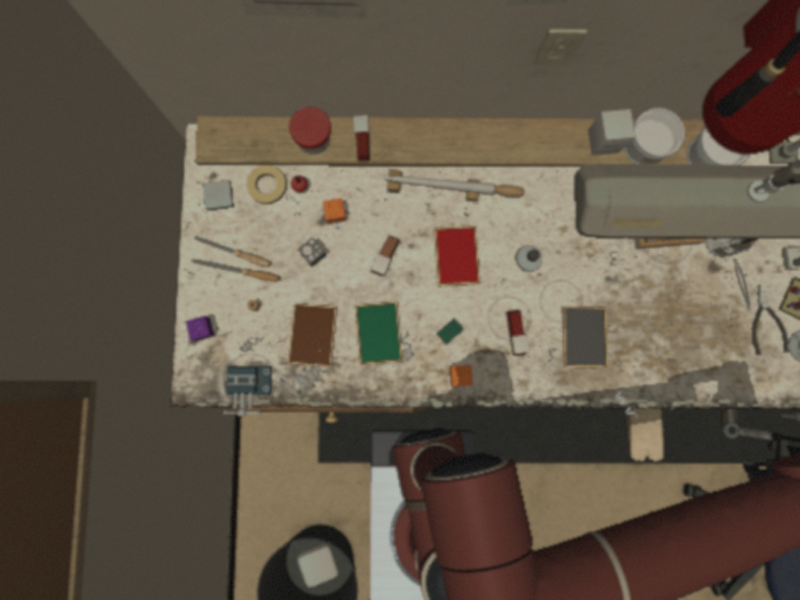

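View pics/side0b.png

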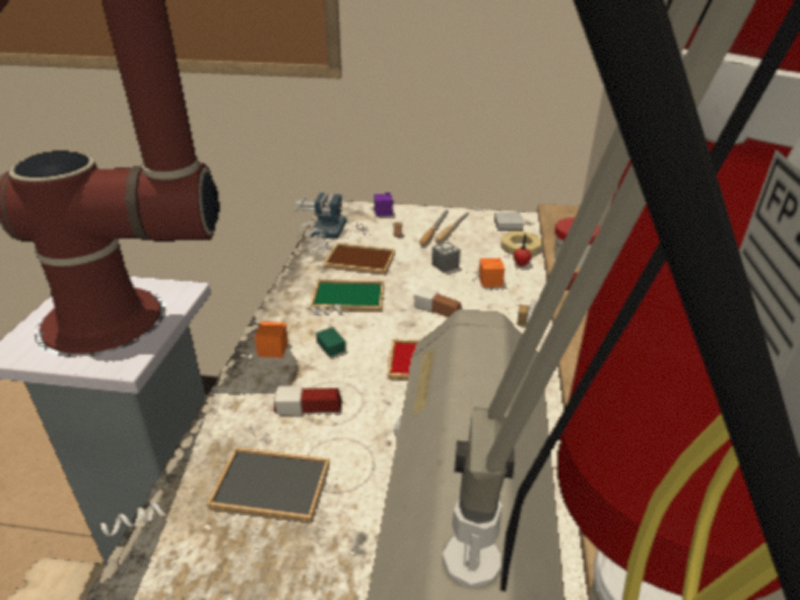

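```bash
cat > h.py <<'E'
import numpy as np,cv2
from scipy.spatial.transform import Rotation as R
from station import ctrl,get_image,calibration
C={n:calibration(n) for n in("top","side")}
def proj(n,P):
    c=C[n];Rm=R.from_rotvec(c["rotation"]).as_matrix()
    p=(np.atleast_2d(P)-c["origin"])@Rm
    p=p*[1,-1,-1]
    u=p@c["mtx"].T
    return u[:,:2]/u[:,2:]
def unproj(n,uv,z):
    c=C[n];Rm=R.from_rotvec(c["rotation"]).as_matrix()
    d=np.linalg.inv(c["mtx"])@[uv[0],uv[1],1.];d=Rm@(d*[1,-1,-1])
    return c["origin"]+d*(z-c["origin"][2])/d[2]
def crop(n,im,x0,y0,w,h,k,fn):
    a=cv2.resize(im[y0:y0+h,x0:x0+w,::-1],None,fx=k,fy=k,interpolation=cv2.INTER_NEAREST)
    cv2.imwrite(fn,a)
E
python3 - <<'E'
from h import *
k=512/800
for nm,u,v,z in [("brown tray",313,334,.01),("green tray",379,333,.01),("red tray",458,256,.01),("grey tray",584,336,.01),("steel",313,248,.047),("brownbar",385,255,.03),("wax",450,331,.024),("redbar",515,331,.03),("lamp",529,258,.05),("spool",254,304,.03)]:
    P=unproj("top",(u*k,v*k),z); print(nm,P.round(3),(proj("side",P)/k).round())
t=cv2.imread("pics/top0.png")[:,:,::-1];s=cv2.imread("pics/side0.png")[:,:,::-1]
crop("top",t,180,130,220,120,3.6,"pics/tc.png") if 0 else None
crop("top",t,180,130,110,120,5,"pics/tc1.png")
crop("top",t,270,130,130,120,5,"pics/tc2.png")
crop("side",s,130,110,200,120,4,"pics/sc1.png")
crop("side",s,130,190,150,150,4,"pics/sc2.png")
E
```

```text
brown tray [0.447 0.295 0.01 ] [[359. 257.]]
green tray [0.45  0.143 0.01 ] [[347. 294.]]
red tray [ 0.633 -0.042  0.01 ] [[428. 359.]]
grey tray [ 0.445 -0.332  0.01 ] [[271. 479.]]
steel [0.642 0.295 0.047] [[447. 248.]]
brownbar [0.63 0.13 0.03] [[435. 296.]]
wax [ 0.454 -0.02   0.024] [[330. 336.]]
redbar [ 0.454 -0.168  0.03 ] [[308. 389.]]
lamp [ 0.62  -0.201  0.05 ] [[410. 404.]]
spool [0.514 0.43  0.03 ] [[397. 224.]]
```

View pics/tc1.png

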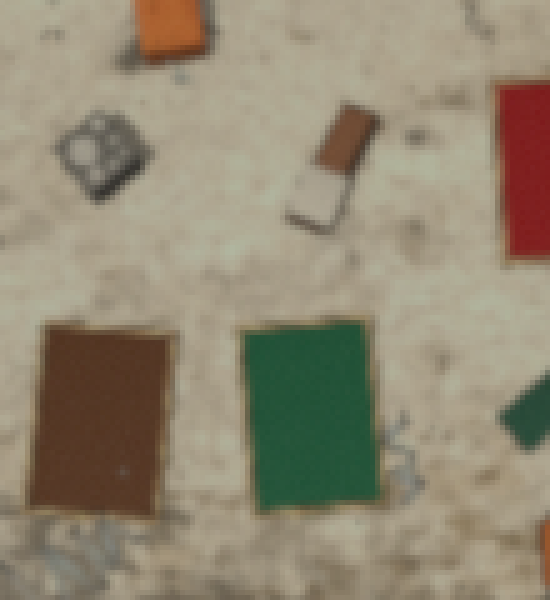

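View pics/tc2.png

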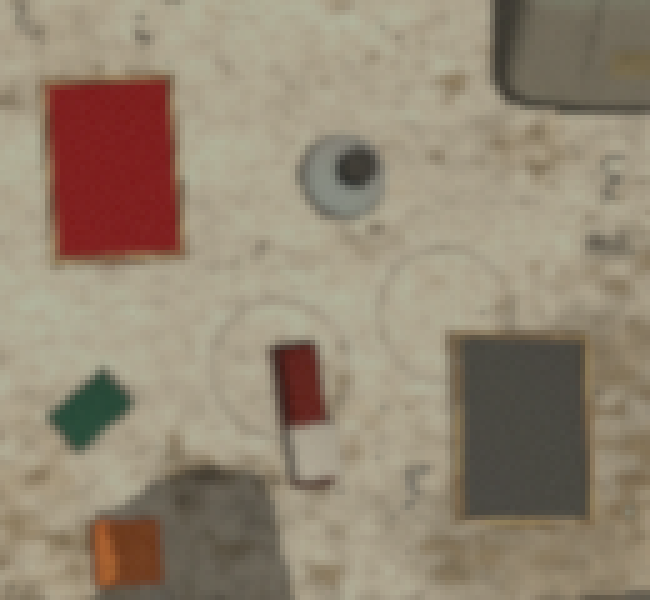

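View pics/sc1.png

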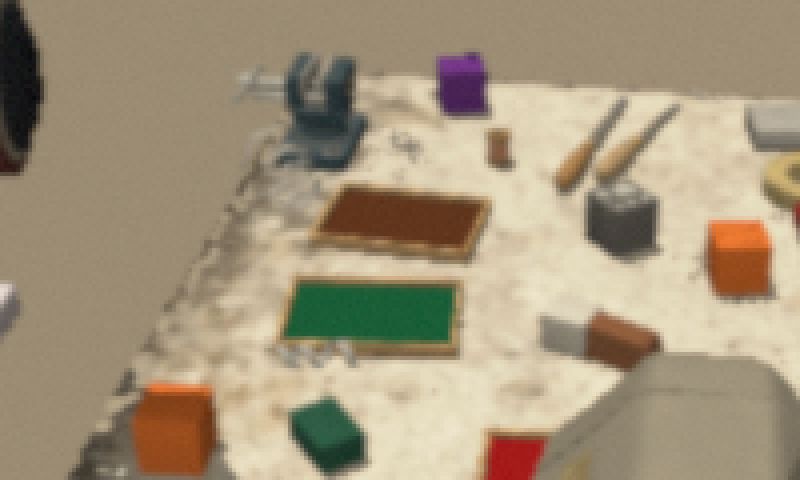

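View pics/sc2.png

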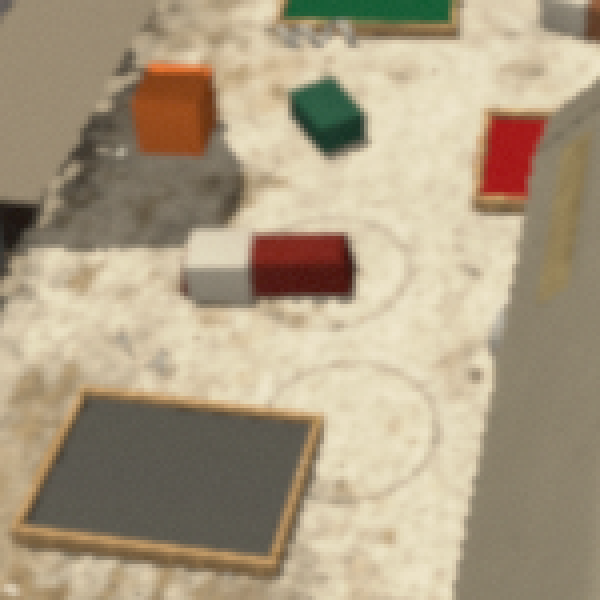

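```bash
cat > fit.py <<'E'
from h import *
from scipy.optimize import minimize
def box(x,y,yaw,d,taper=0.0,z0=0):
    c,s=np.cos(yaw),np.sin(yaw);P=[]
    for z in(0,1):
        k=taper*z
        for a in(-.5,.5):
            for b in(-.5,.5):
                X=a*(d[0]-2*k);Y=b*(d[1]-2*k);P.append([x+c*X-s*Y,y+s*X+c*Y,z0+z*d[2]])
    return np.array(P)
def seg(n,im,P,S=6,pad=7,core=.6):
    uv=proj(n,P);x0,y0=np.floor(uv.min(0)-pad).astype(int);x1,y1=np.ceil(uv.max(0)+pad).astype(int)
    c=cv2.resize(np.ascontiguousarray(im[y0:y1,x0:x1,::-1]),None,fx=S,fy=S,interpolation=cv2.INTER_CUBIC)
    h=cv2.convexHull(uv.astype(np.float32))[:,0];m=h.mean(0)
    q=lambda k:np.int32(((m+(h-m)*k)+.5-[x0,y0])*S)
    M=np.full(c.shape[:2],cv2.GC_BGD,np.uint8)
    cv2.fillConvexPoly(M,q(1.35),cv2.GC_PR_BGD);cv2.fillConvexPoly(M,q(1.0),cv2.GC_PR_FGD);cv2.fillConvexPoly(M,q(core),cv2.GC_FGD)
    cv2.grabCut(c,M,None,np.zeros((1,65)),np.zeros((1,65)),6,cv2.GC_INIT_WITH_MASK)
    F=((M==1)|(M==3)).astype(np.uint8)
    k,lab,st,_=cv2.connectedComponentsWithStats(F);F=(lab==1+st[1:,4].argmax()).astype(np.uint8)
    return c,F,(x0,y0),S
def rast(n,P,sg):
    c,F,o,S=sg;h=cv2.convexHull(proj(n,P).astype(np.float32))[:,0]
    M=np.zeros_like(F);cv2.fillConvexPoly(M,np.int32(np.round((h+.5-o)*S*16)),1,shift=4);return M
def fit(name,ims,x,y,yaw,d,views=("top","side"),taper=0,z0=0,w=.5):
    p0=np.array([x,y,yaw])
    for it in range(2):
        sg={n:seg(n,ims[n],box(*p0,d,taper,z0)) for n in views}
        def cost(p):
            return sum((rast(n,box(*p,d,taper,z0),sg[n])!=sg[n][1]).sum()/sg[n][1].sum() for n in views)
        best=None
        r=minimize(cost,p0,method="Nelder-Mead",options=dict(initial_simplex=p0+np.array([[0,0,0],[.008,0,0],[0,.008,0],[0,0,.15]]),xatol=1e-4,fatol=1e-4))
        p0=r.x
    tiles=[]
    for n in views:
        c,F,o,S=sg[n];a=c.copy()
        for m,col in((F,(255,255,0)),(rast(n,box(*p0,d,taper,z0),sg[n]),(0,0,255))):
            cs,_=cv2.findContours(m,0,1);cv2.drawContours(a,cs,-1,col,1)
        tiles.append(cv2.resize(a,(200,200)))
    print(name,p0.round(4),"deg",np.degrees(p0[2]).round(1),"cost",round(r.fun,3))
    return p0,np.hstack(tiles) if len(tiles)==2 else np.hstack([tiles[0],tiles[0]*0])
E
cat > f0.py <<'E'
from fit import *
ims={n:cv2.imread(f"pics/{n}0.png")[:,:,::-1] for n in("top","side")}
T=[]
def go(*a,**k):
    p,t=fit(*a,**k);T.append(t)
go("brownT",ims,.447,.295,0,(.14,.1,.012));go("greenT",ims,.45,.143,0,(.14,.1,.012));go("greyT",ims,.445,-.332,0,(.14,.1,.012))
go("redT",ims,.633,-.042,0,(.14,.1,.012),views=("top",))
go("steel",ims,.642,.295,.8,(.046,.046,.047));go("wax",ims,.454,-.02,.6,(.037,.053,.024))
go("red",ims,.454,-.168,3.05,(.108,.035,.032),taper=.0015);go("brown",ims,.63,.13,2.6,(.102,.04,.033),taper=.0015)
go("steel_t",ims,.642,.295,.8,(.046,.046,.047),views=("top",));go("wax_t",ims,.454,-.02,.6,(.037,.053,.024),views=("top",))
go("red_t",ims,.454,-.168,3.05,(.108,.035,.032),taper=.0015,views=("top",));go("brown_t",ims,.63,.13,2.6,(.102,.04,.033),taper=.0015,views=("top",))
cv2.imwrite("pics/fit0.png",np.vstack([np.hstack(T[i:i+2]) for i in range(0,6,2)]))
cv2.imwrite("pics/fit1.png",np.vstack([np.hstack(T[i:i+2]) for i in range(6,12,2)]))
E
python3 f0.py
```

```text
brownT [ 0.4478  0.2979 -0.0511] deg -2.9 cost 0.155
greenT [0.4526 0.145  0.1148] deg 6.6 cost 0.247
greyT [ 0.4457 -0.3345 -0.0112] deg -0.6 cost 0.128
redT [ 0.6351 -0.0386  0.0194] deg 1.1 cost 0.077
steel [0.639  0.3007 0.7227] deg 41.4 cost 0.264
wax [ 0.4564 -0.02    0.7057] deg 40.4 cost 0.135
red [ 0.4534 -0.174   3.3067] deg 189.5 cost 0.266
brown [0.6322 0.131  2.6821] deg 153.7 cost 0.63
steel_t [0.6395 0.3005 0.738 ] deg 42.3 cost 0.145
wax_t [ 0.4559 -0.0196  0.7068] deg 40.5 cost 0.058
red_t [ 0.4531 -0.1737  3.2687] deg 187.3 cost 0.089
brown_t [0.6335 0.1309 2.7102] deg 155.3 cost 0.211
```

View pics/fit0.png

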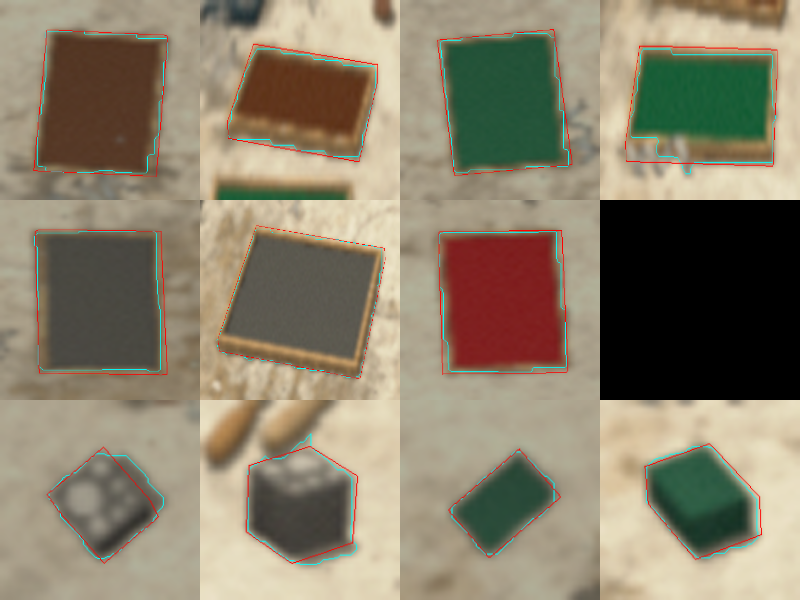

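View pics/fit1.png

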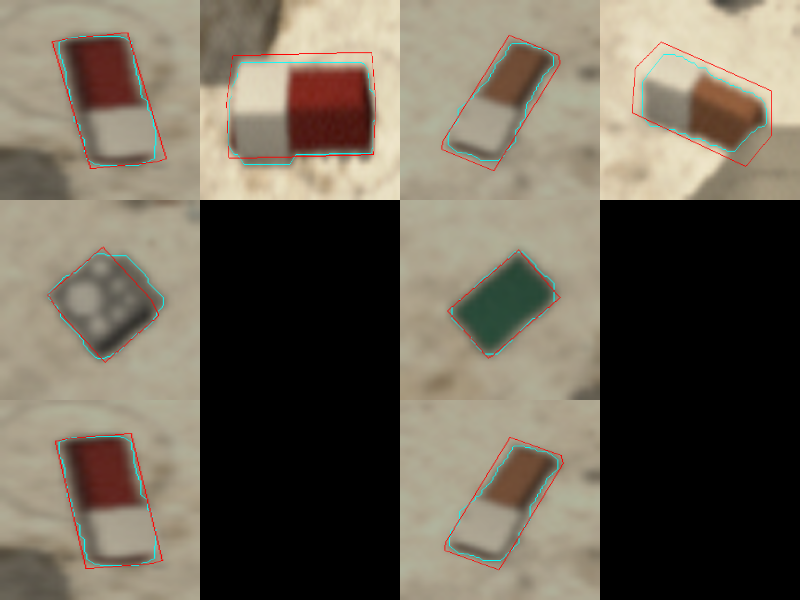

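```bash
cat > f1.py <<'E'
from fit import *
ims={n:cv2.imread(f"pics/{n}0.png")[:,:,::-1] for n in("top","side")}
T=[]
def go(*a,**k):
    p,t=fit(*a,**k);T.append(t)
for tp in (.003,.005):
  go("red",ims,.4534,-.174,3.29,(.108,.035,.030),taper=tp)
  go("brown",ims,.6322,.131,2.69,(.102,.04,.030),taper=tp)
go("spool",ims,.514,.43,0,(.024,.024,.03));
go("steel",ims,.639,.3,.76,(.046,.046,.047),views=("side",))
for n,u,v,z in [("red wrap end",318,477,.03),("red end",298,343,.03)]:
    print(n,unproj("top",(270+u/5-.4,130+v/5-.4),z).round(4))
for n,u,v,z in [("brown wrap end",309,220,.03),("brown end",363,112,.03)]:
    print(n,unproj("top",(180+u/5-.4,130+v/5-.4),z).round(4))
cv2.imwrite("pics/fit2.png",np.vstack([np.hstack(T[i:i+2]) for i in range(0,6,2)]))
o=ctrl.get_obs();print(R.from_rotvec(o["tool_rot"]).as_matrix().round(4))
E
python3 f1.py
```

```text
red [ 0.4537 -0.175   3.2938] deg 188.7 cost 0.149
brown [0.6352 0.1312 2.7192] deg 155.8 cost 0.472
red [ 0.4532 -0.175   3.2794] deg 187.9 cost 0.143
brown [0.6355 0.1307 2.6964] deg 154.5 cost 0.394
spool [0.5143 0.4322 0.1151] deg 6.6 cost 0.299
steel [0.6387 0.2973 0.5221] deg 29.9 cost 0.099
red wrap end [ 0.4076 -0.1799  0.03  ]
red end [ 0.5034 -0.1681  0.03  ]
brown wrap end [0.5917 0.1476 0.03  ]
brown end [0.6719 0.1088 0.03  ]
[[ 3.201e-01 -9.474e-01 -4.000e-04]
 [-9.474e-01 -3.201e-01  1.900e-03]
 [-1.900e-03 -3.000e-04 -1.000e+00]]
```

View pics/fit2.png

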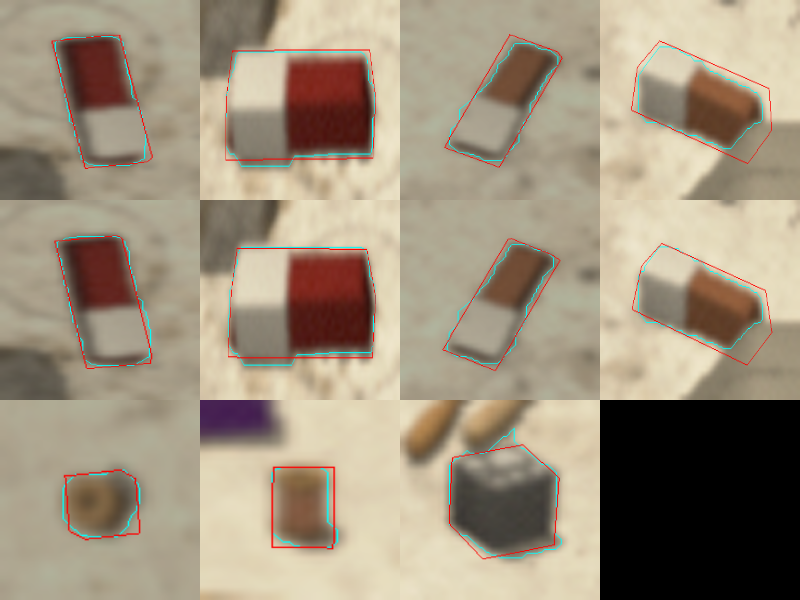

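Run:
```python
from fit import *
t=cv2.imread("pics/top0.png");s=cv2.imread("pics/side0.png")
a=cv2.resize(t[146:176,186:216],(390,390),interpolation=cv2.INTER_CUBIC);b=cv2.resize(s[146:186,266:306],(400,390),interpolation=cv2.INTER_CUBIC)
out=[np.hstack([a,b])]
E=[(0,1),(0,2),(1,3),(2,3),(4,5),(4,6),(5,7),(6,7),(0,4),(1,5),(2,6),(3,7)]
P=box(.639,.299,np.radians(36),(.046,.046,.047))
for n,im,o,k in(("top",a,(186,146),13),("side",b,(266,146),10)):
    uv=np.int32((proj(n,P)+.5-o)*k)
    for i,j in E: cv2.line(im,uv[i].tolist(),uv[j].tolist(),(0,0,255) if i>3 else (0,255,0),1)
cv2.imwrite("pics/st.png",np.hstack([a,b]))
```

```text
(no output)
```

View pics/st.png

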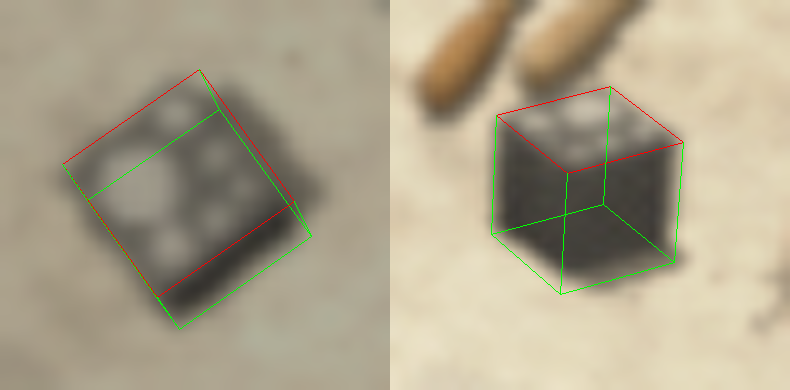

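Run:
```python
from fit import *
t=cv2.imread("pics/top0.png");s=cv2.imread("pics/side0.png")
E=[(0,1),(0,2),(1,3),(2,3),(4,5),(4,6),(5,7),(6,7),(0,4),(1,5),(2,6),(3,7)]
rows=[]
for yaw in (40,44):
    a=cv2.resize(t[146:176,186:216],(390,290),interpolation=cv2.INTER_CUBIC);b=cv2.resize(s[146:186,266:306],(400,290),interpolation=cv2.INTER_CUBIC)
    a=cv2.convertScaleAbs(a,alpha=1.7);b=cv2.convertScaleAbs(b,alpha=2.)
    P=box(.6405,.2985,np.radians(yaw),(.045,.045,.046))
    for n,im,o,k in(("top",a,(186,146),(13,290/30)),("side",b,(266,146),(10,290/40))):
        uv=np.int32((proj(n,P)+.5-o)*k)
        for i,j in E: cv2.line(im,uv[i].tolist(),uv[j].tolist(),(0,0,255) if i>3 else (0,255,0),1)
    rows.append(np.hstack([a,b]))
cv2.imwrite("pics/st2.png",np.vstack(rows))
```

```text
(no output)
```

View pics/st2.png

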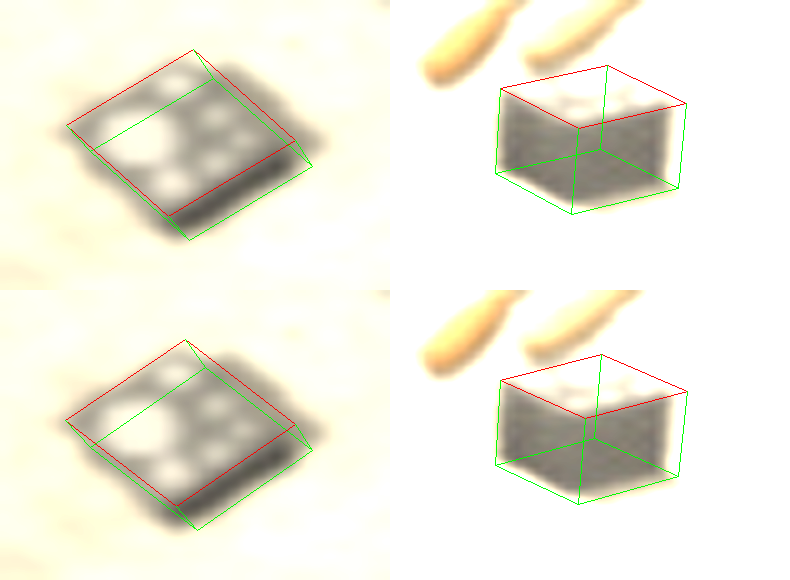

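```bash
cat > tr.py <<'E'
from h import *
im=cv2.imread("pics/top0.png")
big=cv2.resize(im,None,fx=6,fy=6,interpolation=cv2.INTER_CUBIC)
for nm,x,y in(("brown",.447,.297),("green",.452,.145),("red",.635,-.039),("grey",.446,-.334)):
    c=proj("top",[x,y,.006])[0];c6=((c+.5)*6).astype(int)
    med=np.median(big[c6[1]-30:c6[1]+30,c6[0]-30:c6[0]+30].reshape(-1,3),0)
    m=(np.abs(big.astype(int)-med).max(2)<38).astype(np.uint8)
    k,lab,st,_=cv2.connectedComponentsWithStats(m);m=(lab==lab[c6[1],c6[0]]).astype(np.uint8)
    m=cv2.morphologyEx(m,cv2.MORPH_OPEN,np.ones((15,15)))
    cs,_=cv2.findContours(m,0,1);r=cv2.minAreaRect(max(cs,key=cv2.contourArea))
    B=cv2.boxPoints(r)/6-.5
    P=np.array([unproj("top",b,.008) for b in B])[:,:2]
    e=[P[(i+1)%4]-P[i] for i in range(4)];L=[np.linalg.norm(v) for v in e]
    v=e[int(np.argmax(L))];v=v*np.sign(v[0])
    print(nm,P.mean(0).round(4),"size",np.round(L[:2],3),"yaw",np.degrees(np.arctan2(v[1],v[0])).round(1))
E
python3 tr.py
cat > mv.py <<'E'
import sys
from h import *
# usage: mv.py x y z jawdeg  -> tool-frame delta from measured pose
x,y,z,j=map(float,sys.argv[1:5]);o=ctrl.get_obs()
R0=R.from_rotvec(o["tool_rot"]);X=R0.as_matrix()[:,0];cur=np.degrees(np.arctan2(X[1],X[0]))
d=(j-cur+90)%180-90
if len(sys.argv)>5: d+=float(sys.argv[5])
a=np.radians(cur+d);Rt=R.from_matrix(np.array([[np.cos(a),np.sin(a),0],[np.sin(a),-np.cos(a),0],[0,0,-1]]))
rv=np.degrees((R0.inv()*Rt).as_rotvec());t=R0.inv().apply(np.array([x,y,z])-o["tool_pos"])
print("cur",o["tool_pos"].round(4),"jaw",cur.round(1),"open",round(o["opening"],4),"t",round(o["t"],2),"q6",o["q"][5].round(2),"F",o["contact_force"].round(1))
print("turn",rv.round(2).tolist(),"shift",t.round(4).tolist(),"dist",np.linalg.norm(t).round(3),"rows",max(np.linalg.norm(t)/.0417,np.linalg.norm(rv)/7.16).round(1))
E
python3 mv.py .64 .299 .15 42; python3 mv.py .64 .299 .15 132
```

```text
brown [0.4476 0.2991] size [0.134 0.095] yaw -3.7
green [0.4527 0.1457] size [0.09 0.13] yaw 5.5
red [ 0.6364 -0.0387] size [0.091 0.131] yaw 3.0
grey [ 0.4462 -0.3335] size [0.096 0.135] yaw -0.4
cur [ 0.1999 -0.5916  0.2302] jaw -71.3 open 0.0857 t 0.1 q6 -0.12 F [0.4 0.8 0.3]
turn [0.05, 0.1, 66.67] shift [-0.7027, -0.7019, 0.0817] dist 0.997 rows 23.9
cur [ 0.1999 -0.5916  0.2302] jaw -71.3 open 0.0857 t 0.1 q6 -0.12 F [0.4 0.8 0.3]
turn [-0.04, 0.1, -23.33] shift [-0.7027, -0.7019, 0.0817] dist 0.997 rows 23.9
```

```bash
python3 mv.py .456 -.02 .15 40.5 180;python3 mv.py .456 -.02 .15 40.5
```

```text
cur [ 0.1999 -0.5916  0.2302] jaw -71.3 open 0.0857 t 0.1 q6 -0.12 F [0.4 0.8 0.3]
turn [-0.12, 0.06, -111.83] shift [-0.4594, -0.4255, 0.0812] dist 0.631 rows 15.6
cur [ 0.1999 -0.5916  0.2302] jaw -71.3 open 0.0857 t 0.1 q6 -0.12 F [0.4 0.8 0.3]
turn [0.05, 0.1, 68.17] shift [-0.4594, -0.4255, 0.0812] dist 0.631 rows 15.1
```

>>> jog_arm --deltas '[[[0,0,-6],[-0.015,-0.014,0.002],0.065],[[0,0,-13],[-0.042,-0.039,0.005],0.065],[[0,0,-20],[-0.072,-0.067,0.01],0.065],[[0,0,-27],[-0.1,-0.093,0.016],0.065],[[0,0,-34],[-0.13,-0.12,0.02],0.065],[[0,0,-41],[-0.158,-0.147,0.025],0.065],[[0,0,-48],[-0.187,-0.174,0.03],0.065],[[0,0,-55],[-0.216,-0.2,0.035],0.065],[[0,0,-62],[-0.245,-0.227,0.04],0.065],[[0,0,-69],[-0.274,-0.254,0.045],0.065],[[0,0,-76],[-0.303,-0.281,0.05],0.065],[[0,0,-83],[-0.332,-0.308,0.055],0.065]]'

```text
t: 1.1
tool_pos: [0.3857, -0.177, 0.1758]
tool_rot: [3.124, 0.328, 0.0]
contact_force: [1.2, -1.1, -0.2]
opening: 0.0647
```

```bash
python3 mv.py .456 -.02 .15 40.5
```

```text
cur [ 0.3857 -0.177   0.1758] jaw 12.0 open 0.0647 t 1.1 q6 -0.82 F [ 1.2 -1.1 -0.2]
turn [0.01, -0.01, -28.51] shift [0.1014, -0.139, 0.0258] dist 0.174 rows 4.2
```

>>> jog_arm --deltas '[[[0,0,-7],[0.025,-0.035,0.006],0.065],[[0,0,-14],[0.05,-0.07,0.012],0.065],[[0,0,-21],[0.076,-0.105,0.02],0.065],[[0,0,-28.5],[0.1014,-0.139,0.0258],0.06],[[0,0,-28.5],[0.1014,-0.139,0.0258],0.06],[[0,0,-28.5],[0.1014,-0.139,0.0258],0.06]]'

```text
t: 1.6
tool_pos: [0.4565, -0.02, 0.1494]
tool_rot: [-2.947, -1.085, 0.003]
contact_force: [-0.2, 0.6, 0.5]
opening: 0.0599
```

```bash
python3 mv.py .456 -.02 .005 40.5
python3 - <<'E'
from h import *
im=get_image("side");a=cv2.resize(im[190:260,170:260,::-1],None,fx=8,fy=8,interpolation=cv2.INTER_CUBIC);cv2.imwrite("pics/w1.png",a)
P=ctrl.get_obs()["tool_pos"];print(proj("side",P))
E
```

```text
cur [ 0.4565 -0.02    0.1494] jaw 40.4 open 0.0599 t 1.6 q6 -0.91 F [-0.2  0.6  0.5]
turn [-0.11, 0.08, -0.07] shift [-0.0002, -0.0001, 0.1444] dist 0.144 rows 3.5
[[208.93446892 176.7526359 ]]
```

View pics/w1.png

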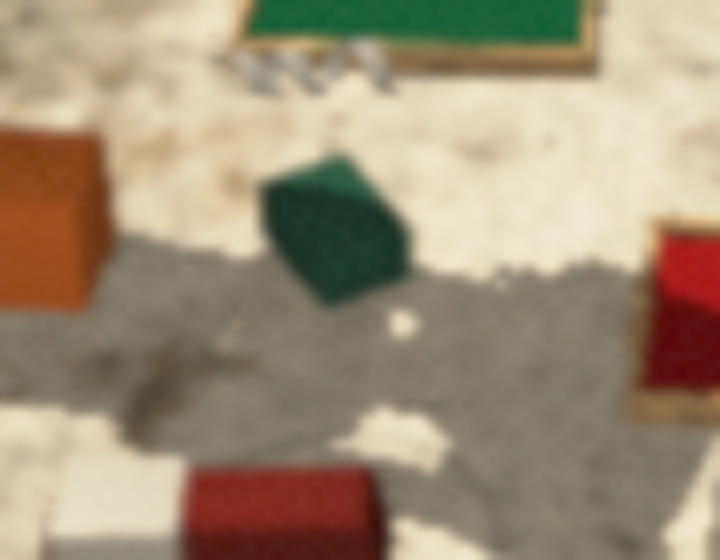

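>>> jog_arm --deltas '[[[0,0,0],[0,0,0.02],0.058],[[0,0,0],[0,0,0.05],0.058],[[0,0,0],[0,0,0.08],0.058],[[0,0,0],[0,0,0.105],0.058],[[0,0,0],[0,0,0.12],0.058],[[0,0,0],[0,0,0.13],0.058],[[0,0,0],[0,0,0.138],0.058],[[0,0,0],[0,0,0.144],0.058],[[0,0,0],[0,0,0.144],0.058]]'

```text
t: 2.4
tool_pos: [0.4565, -0.0229, 0.0061]
tool_rot: [-2.951, -1.077, 0.001]
contact_force: [0.0, 0.3, -0.1]
opening: 0.0581
```

Run:
```python
from h import *
im=get_image("side");a=cv2.resize(im[140:260,150:270,::-1],None,fx=5,fy=5,interpolation=cv2.INTER_CUBIC)
im=get_image("top");b=cv2.resize(im[180:250,260:330,::-1],(200,200),interpolation=cv2.INTER_CUBIC);a[400:600,0:200]=b;cv2.imwrite("pics/w2.png",a)
```

```text
(no output)
```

View pics/w2.png

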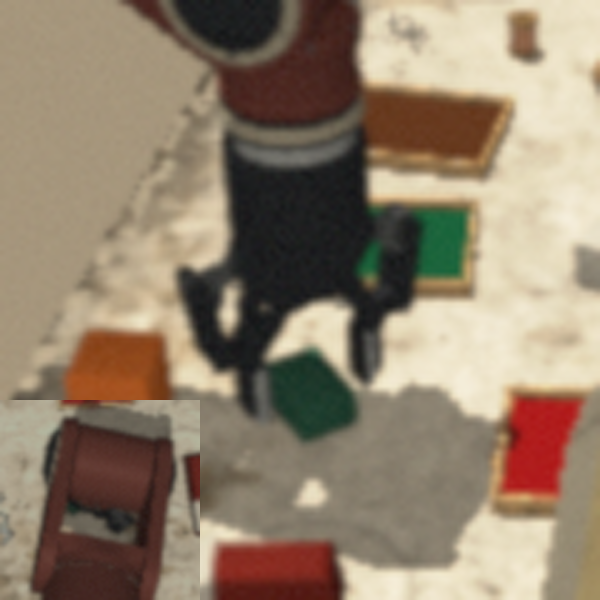

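```bash
python3 mv.py .456 -.02 .004 40.5
```

```text
cur [ 0.4575 -0.0228  0.0073] jaw 40.1 open 0.0581 t 2.5 q6 -0.91 F [ 0.1 -0.1 -0.3]
turn [0.07, -0.05, -0.36] shift [0.0007, -0.0031, 0.0033] dist 0.005 rows 0.1
```

>>> jog_arm --deltas '[[[0,0,0],[0,-0.003,0.003],0.058],[[0,0,0],[0,-0.003,0.003],0.045],[[0,0,0],[0,-0.003,0.003],0.03],[[0,0,0],[0,-0.003,0.003],0.03],[[0,0,0],[0,-0.003,0.003],0.03],[[0,0,0],[0,-0.003,0.003],0.03],[[0,0,0],[0,-0.003,0.003],0.03],[[0,0,0],[0,-0.003,0.003],0.03]]' --squeeze 40

```text
t: 3.17
tool_pos: [0.4554, -0.02, 0.0041]
tool_rot: [2.95, 1.079, 0.001]
contact_force: [-0.6, 0.3, 5.4]
opening: 0.0359
```

```bash
python3 mv.py .4527 .1457 .12 5.5
```

```text
cur [ 0.4554 -0.02    0.0041] jaw 40.2 open 0.0359 t 3.17 q6 -0.91 F [-0.6  0.3  5.4]
turn [0.02, -0.05, 34.67] shift [0.105, -0.1283, -0.1159] dist 0.202 rows 4.9
```

>>> jog_arm --deltas '[[[0,0,0],[0,0,-0.015],0.03],[[0,0,0],[0,0,-0.045],0.03],[[0,0,0],[0,0,-0.08],0.03],[[0,0,5],[0.016,-0.02,-0.1],0.03],[[0,0,10],[0.034,-0.042,-0.11],0.03],[[0,0,17],[0.055,-0.067,-0.116],0.03],[[0,0,24],[0.076,-0.093,-0.116],0.03],[[0,0,30],[0.095,-0.115,-0.116],0.03],[[0,0,34.7],[0.105,-0.1283,-0.116],0.03],[[0,0,34.7],[0.105,-0.1283,-0.116],0.03],[[0,0,34.7],[0.105,-0.1283,-0.116],0.03]]'

```text
t: 4.08
tool_pos: [0.4516, 0.1461, 0.1187]
tool_rot: [3.137, 0.155, -0.002]
contact_force: [-0.0, -0.4, 0.1]
opening: 0.0359
```

```bash
python3 mv.py .4527 .1457 .012 5.5
python3 - <<'E'
from h import *
im=get_image("side");a=cv2.resize(im[100:220,150:270,::-1],None,fx=5,fy=5,interpolation=cv2.INTER_CUBIC)
cv2.imwrite("pics/w3.png",a)
E
```

```text
cur [0.4516 0.1461 0.1187] jaw 5.7 open 0.0359 t 4.08 q6 0.06 F [-0.  -0.4  0.1]
turn [0.04, 0.08, 0.17] shift [0.0012, 0.0004, 0.1067] dist 0.107 rows 2.6
```

View pics/w3.png

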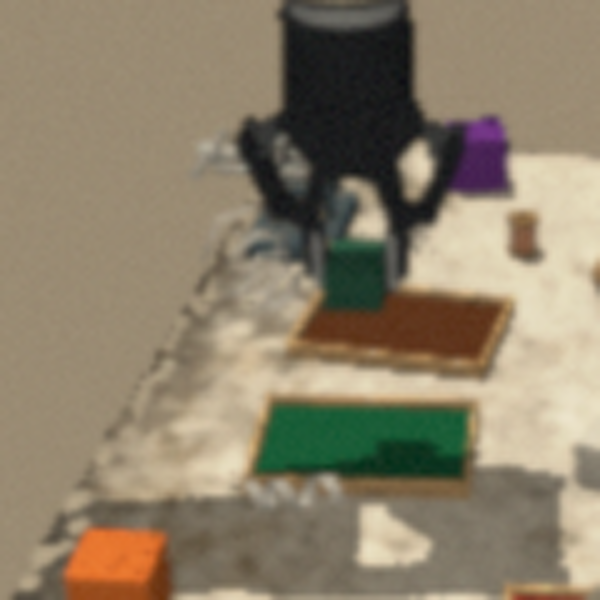

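>>> jog_arm --deltas '[[[0,0,0],[0,0,0.02],0.03],[[0,0,0],[0,0,0.05],0.03],[[0,0,0],[0,0,0.077],0.03],[[0,0,0],[0,0,0.09],0.03],[[0,0,0],[0,0,0.098],0.03],[[0,0,0],[0,0,0.103],0.03],[[0,0,0],[0,0,0.106],0.03],[[0,0,0],[0,0,0.107],0.03],[[0,0,0],[0,0,0.107],0.03]]'

```text
t: 4.88
tool_pos: [0.4531, 0.1456, 0.0134]
tool_rot: [-3.138, -0.149, -0.002]
contact_force: [-0.4, 0.1, -0.1]
opening: 0.0362
```

```bash
python3 mv.py .4527 .1457 .010 5.5
```

```text
cur [0.4531 0.1456 0.0134] jaw 5.5 open 0.0362 t 4.88 q6 0.06 F [-0.4  0.1 -0.1]
turn [-0.0, -0.09, -0.05] shift [-0.0004, -0.0001, 0.0034] dist 0.003 rows 0.1
```

>>> jog_arm --deltas '[[[0,0,0],[0,0,0.001],0.03],[[0,0,0],[0,0,0.002],0.03],[[0,0,0],[0,0,0.0025],0.03],[[0,0,0],[0,0,0.003],0.03],[[0,0,0],[0,0,0.003],0.03]]'

```text
t: 5.3
tool_pos: [0.4526, 0.1458, 0.0101]
tool_rot: [-3.138, -0.15, -0.001]
contact_force: [-1.0, 0.6, 3.5]
opening: 0.0362
```

>>> jog_arm --deltas '[[[0,0,0],[0,0,0],0.037],[[0,0,0],[0,0,0],0.039],[[0,0,0],[0,0,0],0.043],[[0,0,0],[0,0,0],0.05],[[0,0,0],[0,0,0],0.055],[[0,0,0],[0,0,0],0.055],[[0,0,0],[0,0,-0.01],0.055],[[0,0,0],[0,0,-0.03],0.055],[[0,0,0],[0,0,-0.06],0.055],[[0,0,0],[0,0,-0.1],0.06],[[0,0,0],[0,0,-0.13],0.065],[[0,0,0],[0,0,-0.14],0.07]]'

```text
t: 6.3
tool_pos: [0.4554, 0.1462, 0.1564]
tool_rot: [-3.137, -0.15, -0.016]
contact_force: [1.5, -0.9, 0.6]
opening: 0.0696
```

```bash
python3 mv.py .64 .300 .14 42
python3 - <<'E'
from h import *
im=get_image("side");a=cv2.resize(im[130:230,170:290,::-1],None,fx=5,fy=5,interpolation=cv2.INTER_CUBIC)
cv2.imwrite("pics/w4.png",a)
E
```

```text
cur [0.4554 0.1462 0.1564] jaw 5.5 open 0.0696 t 6.3 q6 0.06 F [ 1.5 -0.9  0.6]
turn [0.15, -0.58, -36.53] shift [0.1982, -0.1354, 0.0185] dist 0.241 rows 5.8
```

View pics/w4.png

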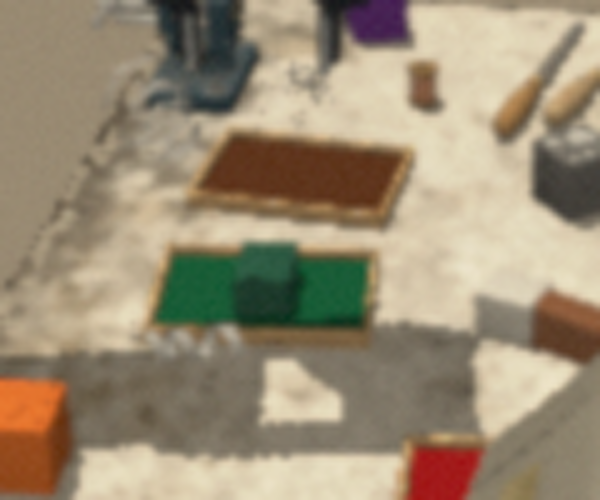

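>>> jog_arm --deltas '[[[0,0,-5],[0.02,-0.014,0.002],0.07],[[0,0,-10],[0.045,-0.032,0.004],0.07],[[0,0,-16],[0.078,-0.054,0.008],0.07],[[0,0,-22],[0.11,-0.076,0.01],0.07],[[0,0,-28],[0.145,-0.099,0.014],0.07],[[0,0,-33],[0.175,-0.12,0.017],0.07],[[0,0,-36.5],[0.192,-0.131,0.0185],0.07],[[0,0,-36.5],[0.198,-0.135,0.0185],0.07],[[0,0,-36.5],[0.198,-0.135,0.0185],0.07],[[0,0,-36.5],[0.198,-0.135,0.0185],0.07],[[0,0,-36.5],[0.198,-0.135,0.0185],0.07]]'

```text
t: 7.27
tool_pos: [0.6354, 0.2981, 0.1305]
tool_rot: [2.934, 1.123, -0.002]
contact_force: [0.6, -0.2, 0.2]
opening: 0.0696
```

```bash
python3 mv.py .64 .300 .009 42
python3 - <<'E'
from h import *
im=get_image("side");a=cv2.resize(im[90:210,220:340,::-1],None,fx=5,fy=5,interpolation=cv2.INTER_CUBIC)
cv2.imwrite("pics/s1.png",a)
E
```

```text
cur [0.6354 0.2981 0.1305] jaw 41.9 open 0.0696 t 7.27 q6 -0.4 F [ 0.6 -0.2  0.2]
turn [-0.03, 0.09, -0.1] shift [0.0049, 0.0017, 0.1215] dist 0.122 rows 2.9
```

View pics/s1.png

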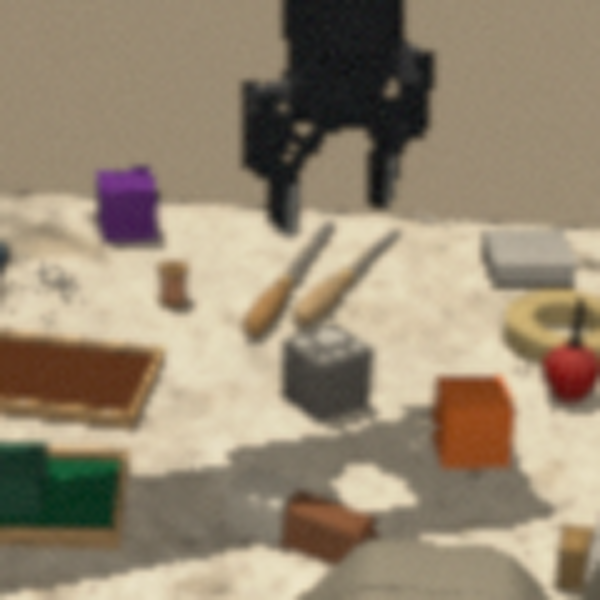

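>>> jog_arm --deltas '[[[0,0,0],[0.0049,0.0017,0.015],0.068],[[0,0,0],[0.0049,0.0017,0.04],0.066],[[0,0,0],[0.0049,0.0017,0.065],0.066],[[0,0,0],[0.0049,0.0017,0.085],0.066],[[0,0,0],[0.0049,0.0017,0.1],0.066],[[0,0,0],[0.0049,0.0017,0.112],0.066],[[0,0,0],[0.0049,0.0017,0.119],0.066],[[0,0,0],[0.0049,0.0017,0.122],0.066],[[0,0,0],[0.0049,0.0017,0.122],0.066],[[0,0,0],[0.0049,0.0017,0.122],0.066]]'

```text
t: 8.15
tool_pos: [0.6421, 0.3012, 0.0102]
tool_rot: [2.933, 1.125, 0.003]
contact_force: [-0.1, 0.6, 0.0]
opening: 0.0661
```

```bash
python3 mv.py .64 .300 .008 42
python3 - <<'E'
from h import *
im=get_image("side");a=cv2.resize(im[90:210,220:340,::-1],None,fx=5,fy=5,interpolation=cv2.INTER_CUBIC)
cv2.imwrite("pics/s2.png",a)
E
```

```text
cur [0.6421 0.3012 0.0102] jaw 42.0 open 0.0661 t 8.15 q6 -0.4 F [-0.1  0.6  0. ]
turn [0.04, -0.1, -0.04] shift [-0.0024, -0.0005, 0.0022] dist 0.003 rows 0.1
```

View pics/s2.png

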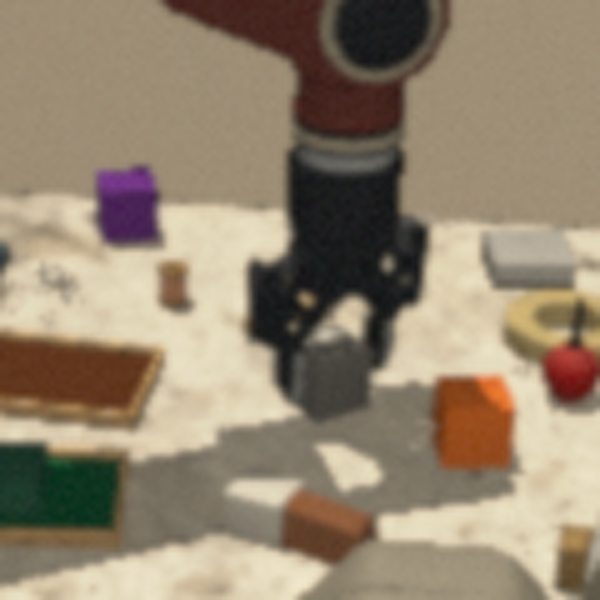

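>>> jog_arm --deltas '[[[0,0,0],[-0.001,0,0.002],0.055],[[0,0,0],[-0.001,0,0.002],0.05],[[0,0,0],[-0.001,0,0.002],0.045],[[0,0,0],[-0.001,0,0.002],0.04],[[0,0,0],[-0.001,0,0.002],0.04],[[0,0,0],[-0.001,0,0.002],0.04],[[0,0,0],[-0.001,0,0.002],0.04],[[0,0,0],[-0.001,0,0.002],0.04]]' --squeeze 80

```text
t: 8.87
tool_pos: [0.6406, 0.2998, 0.0079]
tool_rot: [2.932, 1.125, -0.001]
contact_force: [-4.2, -4.1, 6.1]
opening: 0.0448
```

```bash
python3 mv.py .4462 -.3335 .16 -.4
```

```text
cur [0.6406 0.2998 0.0079] jaw 42.0 open 0.0448 t 8.87 q6 -0.4 F [-4.2 -4.1  6.1]
turn [0.05, 0.05, 42.37] shift [-0.5682, 0.3409, -0.1514] dist 0.68 rows 16.3
```

>>> jog_arm --deltas '[[[0,0,0],[0,0,-0.008],0.04],[[0,0,0],[0,0,-0.025],0.04],[[0,0,0],[0,0,-0.05],0.04],[[0,0,0],[0,0,-0.08],0.04],[[0,0,0],[0,0,-0.11],0.04],[[0,0,0],[0,0,-0.135],0.04],[[0,0,0],[0,0,-0.15],0.04],[[0,0,0],[0,0,-0.151],0.04],[[0,0,0],[0,0,-0.151],0.04]]'

```text
t: 9.62
tool_pos: [0.6404, 0.3004, 0.1575]
tool_rot: [-2.933, -1.125, -0.0]
contact_force: [0.3, -0.9, -9.0]
opening: 0.0448
```

```bash
python3 mv.py .4462 -.3335 .16 -.4;python3 - <<'E'
from h import *
im=get_image("side");a=cv2.resize(im[50:210,200:360,::-1],None,fx=3.7,fy=3.7,interpolation=cv2.INTER_CUBIC)
cv2.imwrite("pics/s3.png",a)
E
```

```text
cur [0.6404 0.3004 0.1575] jaw 42.0 open 0.0448 t 9.62 q6 -0.4 F [ 0.3 -0.9 -9. ]
turn [-0.01, -0.01, 42.37] shift [-0.5683, 0.3414, -0.0027] dist 0.663 rows 15.9
```

View pics/s3.png

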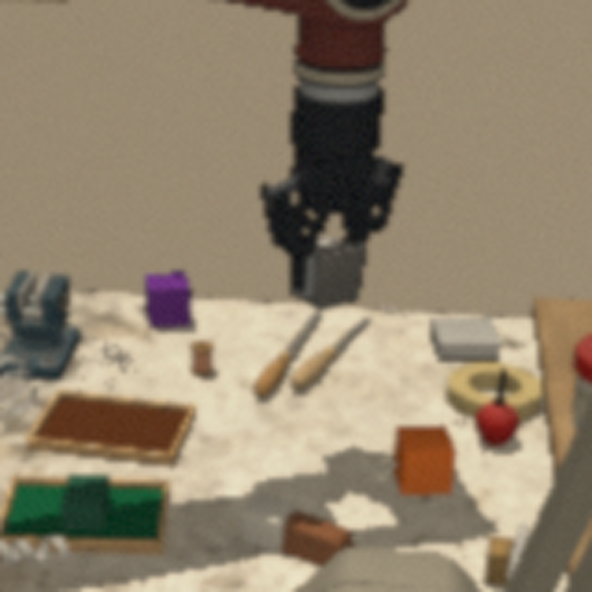

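>>> jog_arm --deltas '[[[0,0,1],[-0.01,0.006,0],0.04],[[0,0,2],[-0.027,0.016,0],0.04],[[0,0,4],[-0.05,0.03,0],0.04],[[0,0,6],[-0.075,0.045,0],0.04],[[0,0,8],[-0.1,0.06,0],0.04],[[0,0,10],[-0.13,0.078,0],0.04],[[0,0,13],[-0.16,0.096,0],0.04],[[0,0,16],[-0.19,0.114,0],0.04],[[0,0,19],[-0.22,0.132,0],0.04],[[0,0,22],[-0.25,0.15,0],0.04],[[0,0,25],[-0.28,0.168,0],0.04],[[0,0,28],[-0.31,0.186,0],0.04]]'

```text
t: 10.67
tool_pos: [0.5317, -0.0468, 0.1552]
tool_rot: [-3.118, -0.377, 0.007]
contact_force: [1.0, -1.1, -7.8]
opening: 0.0448
```

```bash
python3 mv.py .4462 -.3335 .155 -.4
```

```text
cur [ 0.5317 -0.0468  0.1552] jaw 13.8 open 0.0448 t 10.67 q6 -0.47 F [ 1.  -1.1 -7.8]
turn [-0.07, 0.24, 14.18] shift [-0.1514, 0.2581, 0.0003] dist 0.299 rows 7.2
```

>>> jog_arm --deltas '[[[0,0,2],[-0.018,0.031,0],0.04],[[0,0,4],[-0.036,0.062,0],0.04],[[0,0,6],[-0.054,0.093,0],0.04],[[0,0,8],[-0.072,0.124,0],0.04],[[0,0,10],[-0.09,0.155,0],0.04],[[0,0,12],[-0.108,0.185,0],0.04],[[0,0,13],[-0.125,0.213,0],0.04],[[0,0,14],[-0.138,0.235,0],0.04],[[0,0,14.2],[-0.147,0.251,0],0.04],[[0,0,14.2],[-0.151,0.258,0],0.04],[[0,0,14.2],[-0.151,0.258,0],0.04],[[0,0,14.2],[-0.151,0.258,0],0.04]]'

```text
t: 11.67
tool_pos: [0.4493, -0.3311, 0.1562]
tool_rot: [-3.139, 0.008, 0.003]
contact_force: [-0.3, -0.1, -7.2]
opening: 0.045
```

```bash
python3 mv.py .4462 -.3335 .016 -.4
```

```text
cur [ 0.4493 -0.3311  0.1562] jaw -0.3 open 0.045 t 11.67 q6 -0.76 F [-0.3 -0.1 -7.2]
turn [-0.17, 0.11, 0.11] shift [-0.0028, 0.0028, 0.1402] dist 0.14 rows 3.4
```

>>> jog_arm --deltas '[[[0,0,0],[-0.001,0.001,0.015],0.04],[[0,0,0],[-0.002,0.002,0.04],0.04],[[0,0,0],[-0.003,0.003,0.07],0.04],[[0,0,0],[-0.003,0.003,0.095],0.04],[[0,0,0],[-0.003,0.003,0.113],0.04],[[0,0,0],[-0.003,0.003,0.125],0.04],[[0,0,0],[-0.003,0.003,0.132],0.04],[[0,0,0],[-0.003,0.003,0.136],0.04],[[0,0,0],[-0.003,0.003,0.138],0.04],[[0,0,0],[-0.003,0.003,0.138],0.04]]'

```text
t: 12.5
tool_pos: [0.4479, -0.3354, 0.0209]
tool_rot: [3.141, -0.006, 0.002]
contact_force: [-0.7, -0.9, -7.1]
opening: 0.0449
```

```bash
python3 mv.py .4462 -.3335 .014 -.4
```

```text
cur [ 0.4479 -0.3354  0.0209] jaw -0.2 open 0.0449 t 12.5 q6 -0.77 F [-0.7 -0.9 -7.1]
turn [0.06, -0.07, 0.19] shift [-0.0017, -0.002, 0.0069] dist 0.007 rows 0.2
```

>>> jog_arm --deltas '[[[0,0,0],[-0.001,-0.001,0.002],0.04],[[0,0,0],[-0.001,-0.001,0.004],0.04],[[0,0,0],[-0.001,-0.001,0.005],0.04],[[0,0,0],[-0.001,-0.001,0.006],0.04],[[0,0,0],[-0.001,-0.001,0.0065],0.04],[[0,0,0],[-0.001,-0.001,0.0065],0.04]]'

```text
t: 13.0
tool_pos: [0.4463, -0.3343, 0.0139]
tool_rot: [3.141, -0.007, 0.0]
contact_force: [-1.0, 0.9, -5.3]
opening: 0.0451
```

>>> jog_arm --deltas '[[[0,0,0],[0,0,0.0005],0.04],[[0,0,0],[0,0,0.001],0.04],[[0,0,0],[0,0,0.001],0.04]]'

```text
t: 13.25
tool_pos: [0.4463, -0.3343, 0.0138]
tool_rot: [-3.141, 0.006, 0.001]
contact_force: [-3.8, 4.3, 3.5]
opening: 0.0451
```

Now in contact (weight transferred); release gradually and rise.

>>> jog_arm --deltas '[[[0,0,0],[0,0,0],0.046],[[0,0,0],[0,0,0],0.048],[[0,0,0],[0,0,0],0.052],[[0,0,0],[0,0,0],0.058],[[0,0,0],[0,0,0],0.062],[[0,0,0],[0,0,0],0.062],[[0,0,0],[0,0,-0.01],0.062],[[0,0,0],[0,0,-0.03],0.062],[[0,0,0],[0,0,-0.06],0.062],[[0,0,0],[0,0,-0.09],0.062],[[0,0,0],[0,0,-0.11],0.062],[[0,0,0],[0,0,-0.12],0.062]]'

```text
t: 14.25
tool_pos: [0.4478, -0.3356, 0.1373]
tool_rot: [3.137, -0.006, 0.008]
contact_force: [-0.2, -0.2, 0.0]
opening: 0.062
```

```bash
python3 mv.py .4537 -.1745 .13 -81.8;python3 - <<'E'
from h import *
im=get_image("side");a=cv2.resize(im[200:350,110:270,::-1],None,fx=4,fy=4,interpolation=cv2.INTER_CUBIC)
cv2.imwrite("pics/s4.png",a)
E
```

```text
cur [ 0.4478 -0.3356  0.1373] jaw -0.2 open 0.062 t 14.25 q6 -0.77 F [-0.2 -0.2  0. ]
turn [0.02, -0.42, 81.57] shift [0.0052, -0.1612, 0.0066] dist 0.161 rows 11.4
```

View pics/s4.png

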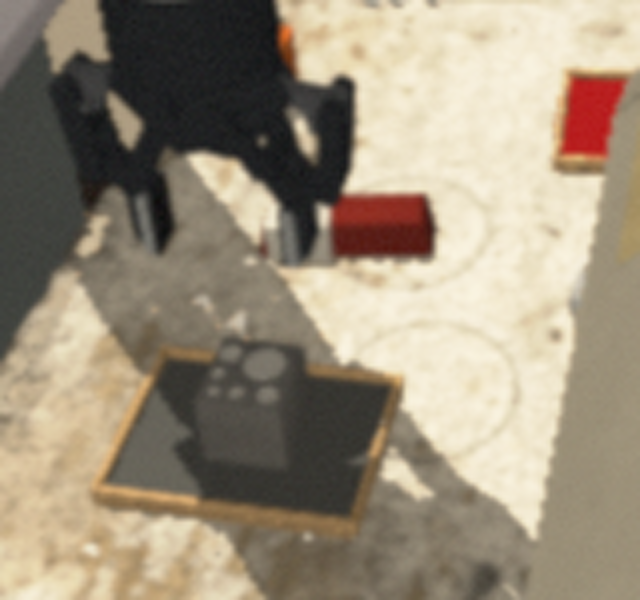

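>>> jog_arm --deltas '[[[0,0,6],[0,-0.012,0],0.062],[[0,0,13],[0.001,-0.026,0],0.062],[[0,0,20],[0.002,-0.04,0],0.062],[[0,0,27],[0.003,-0.054,0],0.062],[[0,0,34],[0.004,-0.068,0],0.062],[[0,0,41],[0.005,-0.082,0],0.062],[[0,0,48],[0.006,-0.096,0],0.062],[[0,0,55],[0.007,-0.11,0],0.062],[[0,0,62],[0.008,-0.124,0],0.062],[[0,0,69],[0.009,-0.138,0],0.062],[[0,0,76],[0.01,-0.152,0],0.062],[[0,0,81.6],[0.01,-0.161,0],0.062]]'

```text
t: 15.3
tool_pos: [0.456, -0.1716, 0.1309]
tool_rot: [2.369, -2.063, -0.004]
contact_force: [-0.1, -0.3, 0.6]
opening: 0.0623
```

>>> jog_arm --deltas '[[[0,0,0],[0,0,0],0.062],[[0,0,0],[0,0,0],0.062],[[0,0,0],[0,0,0],0.062]]'

```text
t: 15.55
tool_pos: [0.4565, -0.1733, 0.1318]
tool_rot: [2.376, -2.055, -0.001]
contact_force: [-0.8, 0.0, 1.0]
opening: 0.0618
```

```bash
python3 mv.py .458 -.174 .007 -81.8;python3 - <<'E'
from h import *
im=get_image("side");a=cv2.resize(im[180:300,150:290,::-1],None,fx=5,fy=5,interpolation=cv2.INTER_CUBIC)
cv2.imwrite("pics/r1.png",a)
E
```

```text
cur [ 0.4565 -0.1733  0.1318] jaw -81.7 open 0.0618 t 15.55 q6 0.91 F [-0.8  0.   1. ]
turn [0.05, 0.02, 0.08] shift [0.0009, -0.0015, 0.1248] dist 0.125 rows 3.0
```

View pics/r1.png

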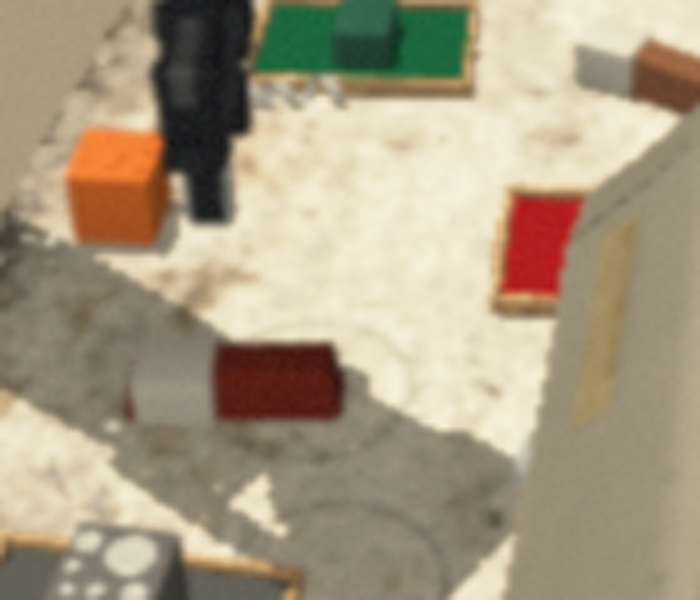

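>>> jog_arm --deltas '[[[0,0,0],[0.001,-0.0015,0.015],0.062],[[0,0,0],[0.001,-0.0015,0.04],0.06],[[0,0,0],[0.001,-0.0015,0.07],0.06],[[0,0,0],[0.001,-0.0015,0.09],0.06],[[0,0,0],[0.001,-0.0015,0.105],0.06],[[0,0,0],[0.001,-0.0015,0.115],0.06],[[0,0,0],[0.001,-0.0015,0.122],0.06],[[0,0,0],[0.001,-0.0015,0.125],0.06],[[0,0,0],[0.001,-0.0015,0.125],0.06],[[0,0,0],[0.001,-0.0015,0.125],0.06]]'

```text
t: 16.43
tool_pos: [0.4592, -0.1744, 0.0084]
tool_rot: [-2.374, 2.057, -0.002]
contact_force: [-0.0, -0.3, 0.4]
opening: 0.0596
```

```bash
python3 mv.py .458 -.174 .006 -81.8;python3 - <<'E'
from h import *
im=get_image("side");a=cv2.resize(im[180:300,150:290,::-1],None,fx=5,fy=5,interpolation=cv2.INTER_CUBIC)
cv2.imwrite("pics/r2.png",a)
E
```

```text
cur [ 0.4592 -0.1744  0.0084] jaw -81.8 open 0.0596 t 16.43 q6 0.91 F [-0.  -0.3  0.4]
turn [-0.07, -0.06, -0.03] shift [-0.0006, 0.0011, 0.0024] dist 0.003 rows 0.1
```

View pics/r2.png

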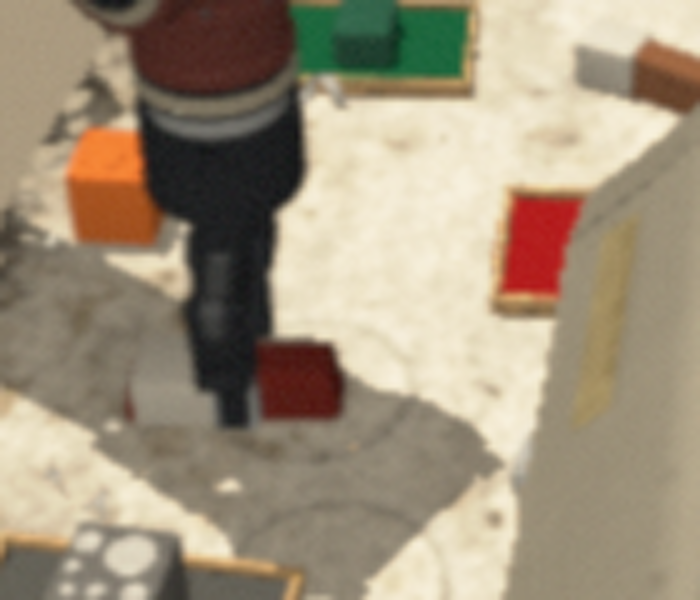

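>>> jog_arm --deltas '[[[0,0,0],[0,0,0.002],0.05],[[0,0,0],[0,0,0.002],0.043],[[0,0,0],[0,0,0.002],0.038],[[0,0,0],[0,0,0.002],0.028],[[0,0,0],[0,0,0.002],0.028],[[0,0,0],[0,0,0.002],0.028],[[0,0,0],[0,0,0.002],0.028],[[0,0,0],[0,0,0.002],0.028]]' --squeeze 60

```text
t: 17.15
tool_pos: [0.4588, -0.1742, 0.0061]
tool_rot: [2.374, -2.057, 0.001]
contact_force: [-1.9, 0.3, 5.6]
opening: 0.0293
```

>>> jog_arm --deltas '[[[0,0,0],[0,0,-0.005],0.028],[[0,0,0],[0,0,-0.015],0.028],[[0,0,0],[0,0,-0.03],0.028],[[0,0,0],[0,0,-0.055],0.028],[[0,0,0],[0,0,-0.08],0.028],[[0,0,0],[0,0,-0.105],0.028],[[0,0,0],[0,0,-0.12],0.028],[[0,0,0],[0,0,-0.124],0.028],[[0,0,0],[0,0,-0.124],0.028],[[0,0,0],[0,0,-0.124],0.028]]'

```text
t: 17.98
tool_pos: [0.4579, -0.1735, 0.1285]
tool_rot: [2.374, -2.057, -0.002]
contact_force: [-0.8, 0.7, -1.8]
opening: 0.029
```

```bash
python3 mv.py .6364 -.0387 .13 -87;python3 - <<'E'
from h import *
im=get_image("side");a=cv2.resize(im[140:300,130:290,::-1],None,fx=3.7,fy=3.7,interpolation=cv2.INTER_CUBIC)
cv2.imwrite("pics/r3.png",a)
E
```

```text
cur [ 0.4579 -0.1735  0.1285] jaw -81.8 open 0.029 t 17.98 q6 0.91 F [-0.8  0.7 -1.8]
turn [0.07, 0.05, 5.17] shift [-0.108, -0.1959, -0.0016] dist 0.224 rows 5.4
```

View pics/r3.png

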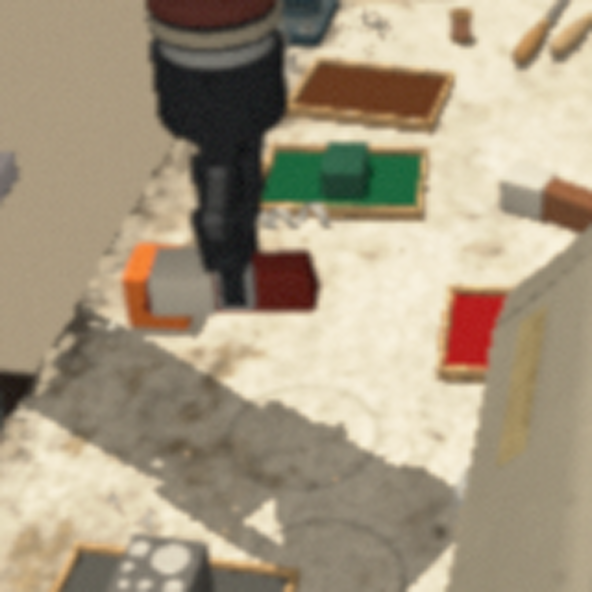

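>>> jog_arm --deltas '[[[0,0,0.5],[-0.006,-0.01,0],0.028],[[0,0,1],[-0.018,-0.033,0],0.028],[[0,0,2],[-0.035,-0.062,0],0.028],[[0,0,3],[-0.053,-0.095,0],0.028],[[0,0,4],[-0.071,-0.127,0],0.028],[[0,0,4.5],[-0.086,-0.157,0],0.028],[[0,0,5.2],[-0.098,-0.181,0],0.028],[[0,0,5.2],[-0.105,-0.195,0],0.028],[[0,0,5.2],[-0.1087,-0.2008,0],0.028],[[0,0,5.2],[-0.1087,-0.2008,0],0.028],[[0,0,5.2],[-0.1087,-0.2008,0],0.028],[[0,0,5.2],[-0.1087,-0.2008,0],0.028]]'

```text
t: 19.03
tool_pos: [0.6405, -0.0384, 0.1285]
tool_rot: [2.276, -2.163, -0.002]
contact_force: [0.5, 0.0, -1.6]
opening: 0.0294
```

```bash
python3 mv.py .6414 -.0385 .018 -87;python3 - <<'E'
from h import *
im=get_image("top");a=cv2.resize(im[110:230,240:400,::-1],None,fx=4,fy=4,interpolation=cv2.INTER_CUBIC)
cv2.imwrite("pics/r4.png",a)
E
```

```text
cur [ 0.6405 -0.0384  0.1285] jaw -87.1 open 0.0294 t 19.03 q6 1.34 F [ 0.5  0.  -1.6]
turn [0.12, 0.01, -0.08] shift [0.0001, -0.0011, 0.1105] dist 0.111 rows 2.7
```

View pics/r4.png

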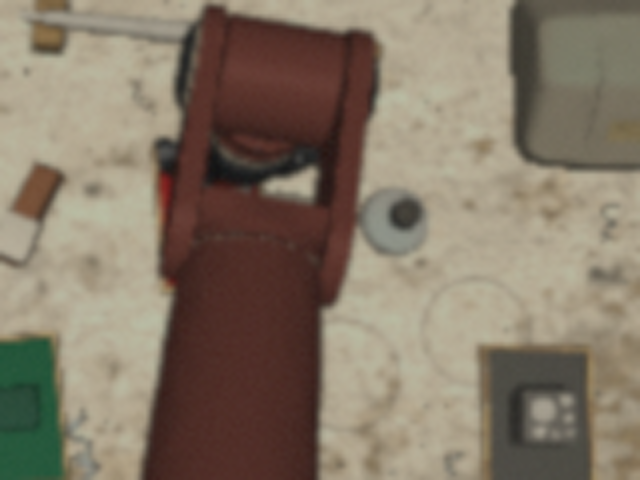

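>>> jog_arm --deltas '[[[0,0,0],[0,-0.001,0.015],0.028],[[0,0,0],[0,-0.001,0.04],0.028],[[0,0,0],[0,-0.001,0.065],0.028],[[0,0,0],[0,-0.001,0.085],0.028],[[0,0,0],[0,-0.001,0.098],0.028],[[0,0,0],[0,-0.001,0.105],0.028],[[0,0,0],[0,-0.001,0.109],0.028],[[0,0,0],[0,-0.001,0.111],0.028],[[0,0,0],[0,-0.001,0.111],0.028],[[0,0,0],[0,-0.001,0.111],0.028]]'

```text
t: 19.92
tool_pos: [0.6439, -0.0379, 0.0199]
tool_rot: [-2.277, 2.162, -0.003]
contact_force: [-0.5, 1.0, -2.2]
opening: 0.0296
```

```bash
python3 mv.py .6414 -.0385 .012 -87
```

```text
cur [ 0.6439 -0.0379  0.0199] jaw -87.0 open 0.0296 t 19.92 q6 1.34 F [-0.5  1.  -2.2]
turn [-0.13, -0.03, -0.04] shift [0.0004, 0.0025, 0.0079] dist 0.008 rows 0.2
```

>>> jog_arm --deltas '[[[0,0,0],[0,0.001,0.002],0.028],[[0,0,0],[0,0.002,0.004],0.028],[[0,0,0],[0,0.002,0.006],0.028],[[0,0,0],[0,0.002,0.007],0.028],[[0,0,0],[0,0.002,0.0075],0.028],[[0,0,0],[0,0.002,0.0075],0.028],[[0,0,0],[0,0.002,0.0075],0.028]]'

```text
t: 20.5
tool_pos: [0.6409, -0.0378, 0.0122]
tool_rot: [2.278, -2.163, -0.001]
contact_force: [-3.6, 1.5, 4.6]
opening: 0.029
```

>>> jog_arm --deltas '[[[0,0,0],[0,0,0],0.031],[[0,0,0],[0,0,0],0.033],[[0,0,0],[0,0,0],0.036],[[0,0,0],[0,0,0],0.041],[[0,0,0],[0,0,0],0.046],[[0,0,0],[0,0,0],0.046],[[0,0,0],[0,0,-0.01],0.046],[[0,0,0],[0,0,-0.03],0.046],[[0,0,0],[0,0,-0.06],0.046],[[0,0,0],[0,0,-0.09],0.046],[[0,0,0],[0,0,-0.115],0.055],[[0,0,0],[0,0,-0.12],0.065]]'

```text
t: 21.5
tool_pos: [0.6442, -0.0384, 0.1383]
tool_rot: [-2.274, 2.159, -0.014]
contact_force: [1.3, -0.1, 1.0]
opening: 0.0643
```

```bash
python3 mv.py .63 .131 .13 64.5; python3 mv.py .63 .131 .13 64.5 -180
```

```text
cur [ 0.6442 -0.0384  0.1383] jaw -87.0 open 0.0643 t 21.5 q6 1.34 F [ 1.3 -0.1  1. ]
turn [-0.61, 0.01, 28.47] shift [-0.1699, 0.0055, 0.0078] dist 0.17 rows 4.1
cur [ 0.6442 -0.0384  0.1383] jaw -87.0 open 0.0643 t 21.5 q6 1.34 F [ 1.3 -0.1  1. ]
turn [-0.02, -0.82, -151.53] shift [-0.1699, 0.0055, 0.0078] dist 0.17 rows 21.2
```

>>> jog_arm --deltas '[[[0,0,4],[-0.015,0,0],0.068],[[0,0,9],[-0.04,0.001,0.001],0.068],[[0,0,15],[-0.07,0.002,0.002],0.068],[[0,0,20],[-0.1,0.004,0.004],0.068],[[0,0,24],[-0.13,0.006,0.006],0.068],[[0,0,27],[-0.152,0.009,0.007],0.068],[[0,0,28.5],[-0.163,0.012,0.008],0.068],[[0,0,28.5],[-0.1655,0.014,0.008],0.068],[[0,0,28.5],[-0.1655,0.014,0.008],0.068],[[0,0,28.5],[-0.1655,0.014,0.008],0.068],[[0,0,28.5],[-0.1655,0.014,0.008],0.068]]'

```text
t: 22.42
tool_pos: [0.6185, 0.1257, 0.123]
tool_rot: [1.675, -2.658, 0.0]
contact_force: [0.1, 0.4, 0.8]
opening: 0.068
```

```bash
python3 mv.py .639 .127 .007 64.5;python3 - <<'E'
from h import *
im=get_image("side");a=cv2.resize(im[130:250,220:340,::-1],None,fx=3.3,fy=3.3,interpolation=cv2.INTER_CUBIC)
im=get_image("top");b=cv2.resize(im[110:230,200:320,::-1],None,fx=3.3,fy=3.3,interpolation=cv2.INTER_CUBIC)
cv2.imwrite("pics/b1.png",np.hstack([a,b]))
E
```

```text
cur [0.6185 0.1257 0.123 ] jaw -115.6 open 0.068 t 22.42 q6 2.1 F [0.1 0.4 0.8]
turn [-0.01, -0.01, -0.07] shift [-0.01, -0.0179, 0.116] dist 0.118 rows 2.8
```

View pics/b1.png

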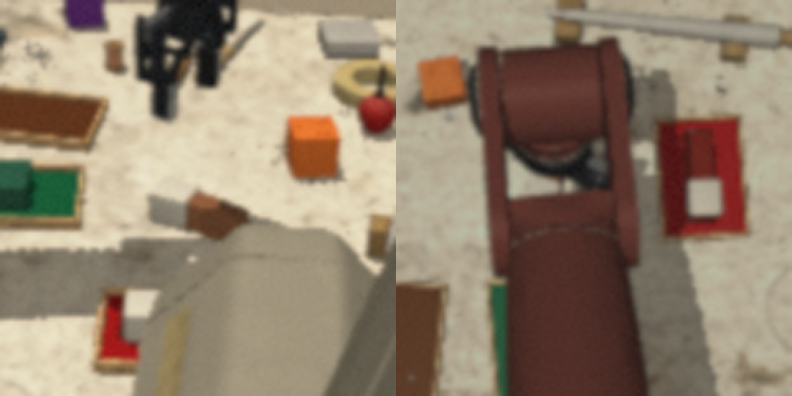

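>>> jog_arm --deltas '[[[0,0,0],[-0.005,-0.009,0.005],0.066],[[0,0,0],[-0.01,-0.018,0.02],0.064],[[0,0,0],[-0.01,-0.018,0.045],0.064],[[0,0,0],[-0.01,-0.018,0.065],0.064],[[0,0,0],[-0.01,-0.018,0.073],0.064],[[0,0,0],[-0.01,-0.018,0.073],0.064],[[0,0,0],[-0.01,-0.018,0.073],0.064]]'

```text
t: 23.1
tool_pos: [0.6389, 0.1276, 0.0501]
tool_rot: [1.675, -2.658, -0.0]
contact_force: [0.2, -0.2, 0.4]
opening: 0.0638
```

```bash
python3 mv.py .639 .127 .007 64.5;python3 - <<'E'
from h import *
im=get_image("side");a=cv2.resize(im[130:230,230:330,::-1],None,fx=6,fy=6,interpolation=cv2.INTER_CUBIC)
cv2.imwrite("pics/b2.png",a)
E
```

```text
cur [0.6389 0.1276 0.0501] jaw -115.6 open 0.0638 t 23.1 q6 2.1 F [ 0.2 -0.2  0.4]
turn [0.01, -0.01, -0.06] shift [0.0005, -0.0003, 0.0431] dist 0.043 rows 1.0
```

View pics/b2.png

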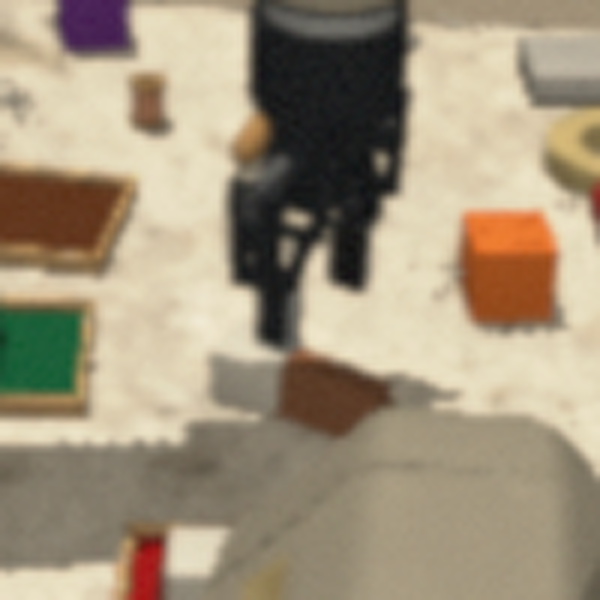

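>>> jog_arm --deltas '[[[0,0,0],[0,0,0.01],0.064],[[0,0,0],[0,0,0.02],0.064],[[0,0,0],[0,0,0.03],0.064],[[0,0,0],[0,0,0.038],0.064],[[0,0,0],[0,0,0.043],0.064],[[0,0,0],[0,0,0.044],0.064],[[0,0,0],[0,0,0.044],0.064],[[0,0,0],[0,0,0.044],0.064]]'

```text
t: 23.82
tool_pos: [0.639, 0.128, 0.0061]
tool_rot: [-1.675, 2.657, -0.0]
contact_force: [0.7, 0.4, -0.5]
opening: 0.064
```

```bash
python3 mv.py .639 .127 .006 64.5;python3 - <<'E'
from h import *
im=get_image("side");a=cv2.resize(im[130:230,230:330,::-1],None,fx=6,fy=6,interpolation=cv2.INTER_CUBIC)
cv2.imwrite("pics/b3.png",a)
E
```

```text
cur [0.639  0.128  0.0061] jaw -115.5 open 0.064 t 23.82 q6 2.1 F [ 0.7  0.4 -0.5]
turn [-0.01, 0.01, -0.03] shift [0.0009, -0.0004, 0.0001] dist 0.001 rows 0.0
```

View pics/b3.png

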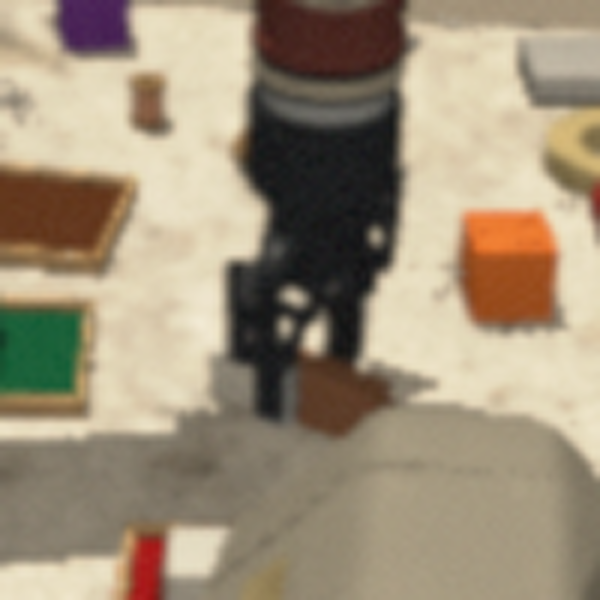

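>>> jog_arm --deltas '[[[0,0,0],[0,0,0],0.055],[[0,0,0],[0,0,0],0.048],[[0,0,0],[0,0,0],0.043],[[0,0,0],[0,0,0],0.038],[[0,0,0],[0,0,0],0.03],[[0,0,0],[0,0,0],0.03],[[0,0,0],[0,0,0],0.03],[[0,0,0],[0,0,0],0.03],[[0,0,0],[0,0,0],0.03]]' --squeeze 60

```text
t: 24.62
tool_pos: [0.639, 0.128, 0.0063]
tool_rot: [-1.675, 2.657, -0.0]
contact_force: [-1.1, 0.0, 2.9]
opening: 0.0308
```

>>> jog_arm --deltas '[[[0,0,0],[0,0,-0.005],0.03],[[0,0,0],[0,0,-0.015],0.03],[[0,0,0],[0,0,-0.03],0.03],[[0,0,0],[0,0,-0.055],0.03],[[0,0,0],[0,0,-0.08],0.03],[[0,0,0],[0,0,-0.105],0.03],[[0,0,0],[0,0,-0.12],0.03],[[0,0,0],[0,0,-0.124],0.03],[[0,0,0],[0,0,-0.124],0.03],[[0,0,0],[0,0,-0.124],0.03]]'

```text
t: 25.45
tool_pos: [0.6382, 0.1279, 0.1291]
tool_rot: [1.675, -2.656, -0.001]
contact_force: [-0.2, 0.8, -2.0]
opening: 0.0302
```

```bash
python3 mv.py .4476 .2991 .13 86.3;python3 - <<'E'
from h import *
im=get_image("side");a=cv2.resize(im[100:230,210:340,::-1],None,fx=4.6,fy=4.6,interpolation=cv2.INTER_CUBIC)
cv2.imwrite("pics/b4.png",a)
E
```

```text
cur [0.6382 0.1279 0.1291] jaw -115.5 open 0.0302 t 25.45 q6 2.1 F [-0.2  0.8 -2. ]
turn [0.08, -0.03, -21.83] shift [-0.0723, 0.2457, -0.0007] dist 0.256 rows 6.1
```

View pics/b4.png

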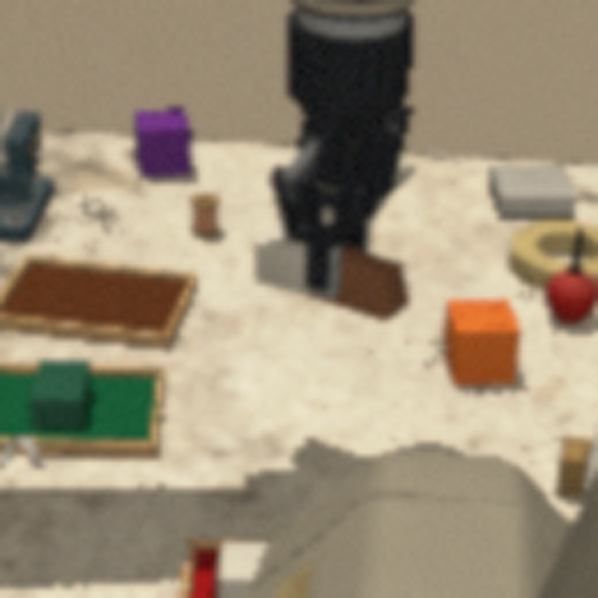

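Run:
```python
from fit import *
o=ctrl.get_obs();p=o["tool_pos"];yaw=np.radians(154.5)
for s in(0,.004,.008,.012):
    c=p[:2]+s*np.array([np.cos(yaw),np.sin(yaw)])
    P=box(c[0],c[1],yaw,(.102,.04,.031),.003,p[2]-.006)
    uv=proj("side",P);print(s,"u range",uv[:,0].min().round(1),uv[:,0].max().round(1),"v",uv[:,1].min().round(1),uv[:,1].max().round(1))
print("meas u 265.7..298.6")
```

```text
0 u range 263.7 301.0 v 147.4 171.2
0.004 u range 262.6 299.7 v 147.1 170.8
0.008 u range 261.4 298.5 v 146.8 170.4
0.012 u range 260.3 297.3 v 146.4 170.0
meas u 265.7..298.6
```

>>> jog_arm --deltas '[[[0,0,-1],[-0.004,0.012,0],0.02],[[0,0,-3],[-0.011,0.038,0],0.02],[[0,0,-6],[-0.021,0.07,0],0.02],[[0,0,-9],[-0.031,0.105,0],0.02],[[0,0,-12],[-0.042,0.14,0],0.02],[[0,0,-16],[-0.053,0.175,0],0.02],[[0,0,-19],[-0.063,0.207,0],0.02],[[0,0,-21.8],[-0.07,0.23,0],0.02],[[0,0,-21.8],[-0.0733,0.243,0],0.02],[[0,0,-21.8],[-0.0733,0.243,0],0.02],[[0,0,-21.8],[-0.0733,0.243,0],0.02],[[0,0,-21.8],[-0.0733,0.243,0],0.02]]'

```text
t: 26.5
tool_pos: [0.4515, 0.2983, 0.1296]
tool_rot: [2.146, -2.293, 0.001]
contact_force: [-0.1, -1.2, -1.1]
opening: 0.0285
```

```bash
python3 mv.py .4505 .2989 .018 86.3;python3 - <<'E'
from h import *
im=get_image("side");a=cv2.resize(im[70:200,160:290,::-1],None,fx=4.6,fy=4.6,interpolation=cv2.INTER_CUBIC)
cv2.imwrite("pics/b5.png",a)
E
```

```text
cur [0.4515 0.2983 0.1296] jaw -93.8 open 0.0285 t 26.5 q6 2.08 F [-0.1 -1.2 -1.1]
turn [0.01, -0.04, -0.09] shift [-0.0006, 0.0011, 0.1116] dist 0.112 rows 2.7
```

View pics/b5.png

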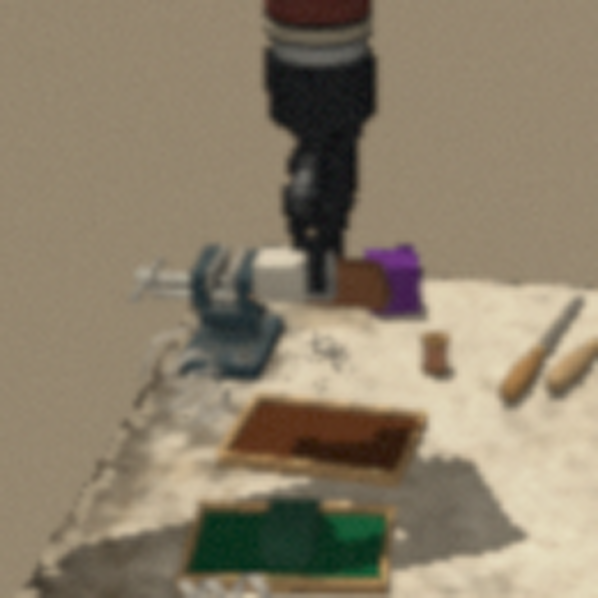

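>>> jog_arm --deltas '[[[0,0,0],[0,0.001,0.015],0.02],[[0,0,0],[0,0.001,0.04],0.02],[[0,0,0],[0,0.001,0.065],0.02],[[0,0,0],[0,0.001,0.085],0.02],[[0,0,0],[0,0.001,0.097],0.02],[[0,0,0],[0,0.001,0.104],0.02],[[0,0,0],[0,0.001,0.107],0.02],[[0,0,0],[0,0.001,0.109],0.02],[[0,0,0],[0,0.001,0.109],0.02],[[0,0,0],[0,0.001,0.109],0.02]]'

```text
t: 27.38
tool_pos: [0.4512, 0.2994, 0.0223]
tool_rot: [-2.146, 2.291, -0.001]
contact_force: [-0.3, -0.5, -1.0]
opening: 0.0281
```

```bash
python3 mv.py .4505 .2989 .012 86.3;python3 - <<'E'
from h import *
im=get_image("side");a=cv2.resize(im[100:200,180:280,::-1],None,fx=6,fy=6,interpolation=cv2.INTER_CUBIC)
cv2.imwrite("pics/b6.png",a)
E
```

```text
cur [0.4512 0.2994 0.0223] jaw -93.7 open 0.0281 t 27.38 q6 2.08 F [-0.3 -0.5 -1. ]
turn [-0.11, 0.06, -0.04] shift [0.0005, 0.0006, 0.0103] dist 0.01 rows 0.2
```

View pics/b6.png

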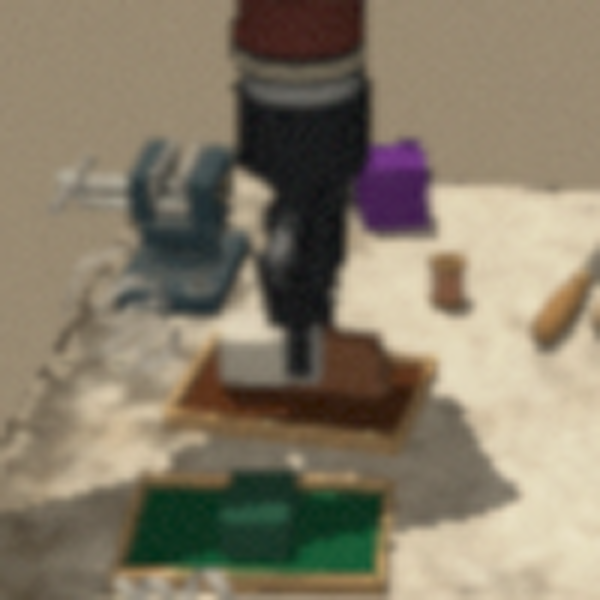

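>>> jog_arm --deltas '[[[0,0,0],[0,0,0.002],0.02],[[0,0,0],[0,0,0.0045],0.02],[[0,0,0],[0,0,0.006],0.02],[[0,0,0],[0,0,0.007],0.02],[[0,0,0],[0,0,0.007],0.02]]'

```text
t: 27.85
tool_pos: [0.4498, 0.2988, 0.0136]
tool_rot: [2.148, -2.292, -0.0]
contact_force: [0.1, -0.0, -1.7]
opening: 0.0284
```

>>> jog_arm --deltas '[[[0,0,0],[0,0,0.0007],0.02],[[0,0,0],[0,0,0.0015],0.02],[[0,0,0],[0,0,0.0015],0.02]]'

```text
t: 28.1
tool_pos: [0.4503, 0.299, 0.0126]
tool_rot: [-2.148, 2.293, -0.0]
contact_force: [-0.4, 0.2, -0.0]
opening: 0.0284
```

>>> jog_arm --deltas '[[[0,0,0],[0,0,0.0005],0.02],[[0,0,0],[0,0,0.001],0.02],[[0,0,0],[0,0,0.001],0.02]]'

```text
t: 28.35
tool_pos: [0.4503, 0.299, 0.0126]
tool_rot: [2.148, -2.292, -0.0]
contact_force: [-3.5, -1.3, 6.7]
opening: 0.0283
```

>>> jog_arm --deltas '[[[0,0,0],[0,0,0],0.03],[[0,0,0],[0,0,0],0.032],[[0,0,0],[0,0,0],0.036],[[0,0,0],[0,0,0],0.042],[[0,0,0],[0,0,0],0.048],[[0,0,0],[0,0,0],0.048],[[0,0,0],[0,0,-0.01],0.048],[[0,0,0],[0,0,-0.03],0.048],[[0,0,0],[0,0,-0.06],0.048],[[0,0,0],[0,0,-0.09],0.048],[[0,0,0],[0,0,-0.12],0.048],[[0,0,0],[0,0,-0.15],0.048]]'

```text
t: 29.35
tool_pos: [0.45, 0.2989, 0.1637]
tool_rot: [-2.147, 2.292, -0.0]
contact_force: [1.2, 0.1, 0.1]
opening: 0.048
```

>>> jog_arm --deltas '[[[0,0,0],[0,0.01,-0.04],0.048],[[0,0,0],[0,0.025,-0.08],0.048],[[0,0,0],[0,0.035,-0.11],0.048],[[0,0,0],[0,0.04,-0.13],0.048],[[0,0,0],[0,0.04,-0.14],0.048],[[0,0,0],[0,0.04,-0.14],0.048]]'

```text
t: 29.85
tool_pos: [0.4112, 0.3021, 0.3053]
tool_rot: [-2.144, 2.288, -0.003]
contact_force: [-0.8, -0.3, -0.1]
opening: 0.0479
```

Run:
```python
from h import *
o=ctrl.get_obs();print(o["tool_pos"],o["t"])
im=get_image("side");a=cv2.resize(im[110:350,110:310,::-1],(500,600),interpolation=cv2.INTER_CUBIC)
cv2.imwrite("pics/e1.png",a)
im=get_image("top");b=cv2.resize(im[110:260,120:400,::-1],(784,420),interpolation=cv2.INTER_CUBIC)
cv2.imwrite("pics/e2.png",b)
```

```text
[0.41118446 0.30208721 0.30529787] 29.85
```

View pics/e1.png

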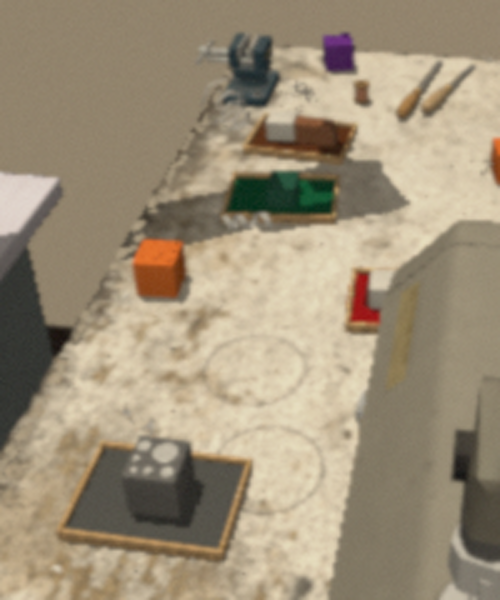

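View pics/e2.png

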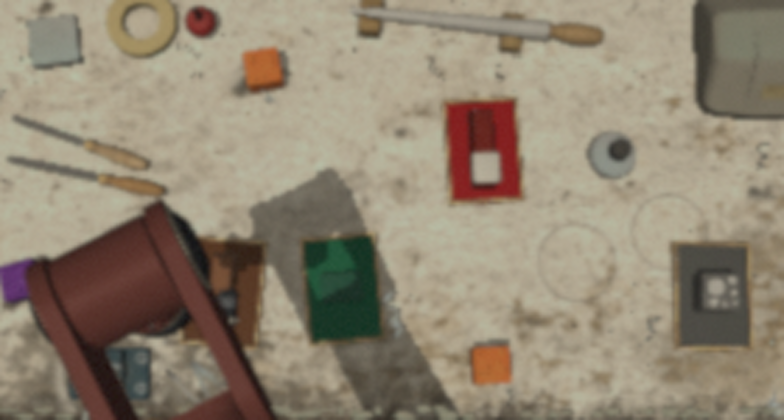

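Run:
```python
from fit import *
im=get_image("side");a=cv2.resize(im[145:205,190:270,::-1],None,fx=10,fy=10,interpolation=cv2.INTER_CUBIC)
P=box(.4476,.2991,np.radians(176.3),(.102,.04,.031),.004,.006)
uv=np.int32((proj("side",P)+.5-[190,145])*10)
for i,j in [(0,1),(0,2),(1,3),(2,3),(4,5),(4,6),(5,7),(6,7)]: cv2.line(a,uv[i].tolist(),uv[j].tolist(),(0,255,0),1)
cv2.imwrite("pics/e3.png",a)
```

```text
(no output)
```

View pics/e3.png

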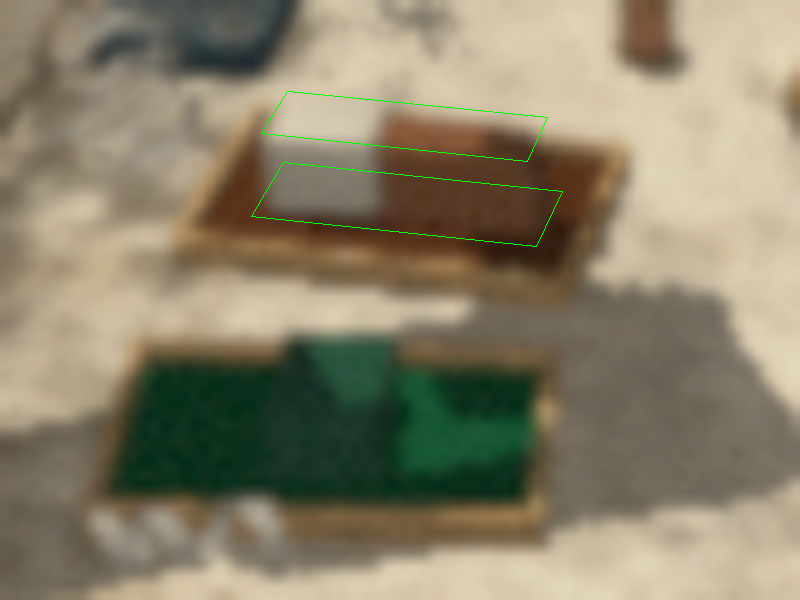

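All four things stand inside their trays, and the brown bar matches the predicted outline. I'm handing the job in.

Run:
```python
from station import job
print(job.finish_job())
```

```text
the job is handed in; nothing more can be done
None
```

All four things are in their trays. I put them away in this order: green wax, steel block, red bar, then brown bar last. Each was lowered until the wrist force showed it resting on the liner, and only then released. The job took about 30 s of the 122 s allowed, and the highest wrist force I read was about 9 N.

- **Final pictures:** Each piece shows upright and inside the walls of its tray. The arm was clear at z ≈ 0.3 m with the gripper empty. The lamp, the spool and the orange and purple look-alikes are where they were.
- **Red bar, top view only:** The bench-lamp hood hides most of the red tray in the side picture.
- **Brown bar, side view only:** The arm covered its tray in the last top picture. In the side picture the bar sits in the middle of the tray and agrees with the expected outline to within several millimetres.
- **Disagreements:** In the pictures the brown bar looked somewhat shorter than its stated 102 mm. The steel block's yaw came out differently in the two views (about 30° from the side, 42° from above). I used 42° and the grasp closed cleanly. The finger opening shrank by 2 mm while I carried the brown bar, which may be a slight slip along its taper, and I saw no effect on where it was placed.

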